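# Load the grinding fixture and pin the keeper bar

### The job

Get the grinding fixture ready: lay every steel blank from the rubber mat flat in a nest of its own, then lay the keeper bar across the two end posts, flat down in both saddles with its slots over the post holes, and last put a lock pin down through each end of the bar into its post until the head sits on the bar. Leave the other things on the bench where they are.

Things in the scene. Friction and masses are not known exactly. Their poses are not given: they have to be found in the camera images.
- rack: grinding fixture bolted to the bench: grey nest block on a dark 90 (x) x 310 (y) mm base plate, with a steel post at each end. Origin: centre of the base's underside, on the bench; y axis from post to post, x axis along the nests, z up. Five nests side by side along y, 40 mm apart, at y = -80, -40, 0, 40, 80 mm; posts at y = +130 and -130 mm
- nest1 (a point): centre of the floor of one of the rack's five alike nests (axes as the rack), 30 mm above the bench: a shallow pocket 58 mm long (x) and 32 mm wide (y), with 6 mm high, 8 mm thick lips at its two ends and 10 mm high, 8 mm thick dividers along its sides
- nest2 (a point): centre of the floor of one of the rack's five alike nests (axes as the rack), 30 mm above the bench: a shallow pocket 58 mm long (x) and 32 mm wide (y), with 6 mm high, 8 mm thick lips at its two ends and 10 mm high, 8 mm thick dividers along its sides
- nest3 (a point): centre of the floor of one of the rack's five alike nests (axes as the rack), 30 mm above the bench: a shallow pocket 58 mm long (x) and 32 mm wide (y), with 6 mm high, 8 mm thick lips at its two ends and 10 mm high, 8 mm thick dividers along its sides
- nest4 (a point): centre of the floor of one of the rack's five alike nests (axes as the rack), 30 mm above the bench: a shallow pocket 58 mm long (x) and 32 mm wide (y), with 6 mm high, 8 mm thick lips at its two ends and 10 mm high, 8 mm thick dividers along its sides
- nest5 (a point): centre of the floor of one of the rack's five alike nests (axes as the rack), 30 mm above the bench: a shallow pocket 58 mm long (x) and 32 mm wide (y), with 6 mm high, 8 mm thick lips at its two ends and 10 mm high, 8 mm thick dividers along its sides
- post_left (a point): mouth of the pin hole in the rack's post at +y, 57 mm above the bench (axes as the rack). The post is 62 (x) x 40 (y) mm; its top is a saddle whose floor is level with this point, 38 mm wide along x between two cheeks 12 mm high and 12 mm thick, open along y. The upright round hole in the middle of the floor is 14 mm across and 45 mm deep
- post_right (a point): mouth of the pin hole in the rack's post at -y, 57 mm above the bench (axes as the rack). The post is 62 (x) x 40 (y) mm; its top is a saddle whose floor is level with this point, 38 mm wide along x between two cheeks 12 mm high and 12 mm thick, open along y. The upright round hole in the middle of the floor is 14 mm across and 45 mm deep
- blank1: one of up to five alike bright steel blanks, a block 50 (x) x 26 (y) x 22 (z) mm, 0.2 kg, two dark drilled spots on top; starts lying flat on the black rubber mat. Origin at the block's centre. Lies in a nest with its 50 mm length along the nest, one blank to a nest; its top is then 52 mm above the bench. None if absent in this start
- blank2: one of up to five alike bright steel blanks, a block 50 (x) x 26 (y) x 22 (z) mm, 0.2 kg, two dark drilled spots on top; starts lying flat on the black rubber mat. Origin at the block's centre. Lies in a nest with its 50 mm length along the nest, one blank to a nest; its top is then 52 mm above the bench. None if absent in this start
- blank3: one of up to five alike bright steel blanks, a block 50 (x) x 26 (y) x 22 (z) mm, 0.2 kg, two dark drilled spots on top; starts lying flat on the black rubber mat. Origin at the block's centre. Lies in a nest with its 50 mm length along the nest, one blank to a nest; its top is then 52 mm above the bench. None if absent in this start
- blank4: one of up to five alike bright steel blanks, a block 50 (x) x 26 (y) x 22 (z) mm, 0.2 kg, two dark drilled spots on top; starts lying flat on the black rubber mat. Origin at the block's centre. Lies in a nest with its 50 mm length along the nest, one blank to a nest; its top is then 52 mm above the bench. None if absent in this start
- blank5: one of up to five alike bright steel blanks, a block 50 (x) x 26 (y) x 22 (z) mm, 0.2 kg, two dark drilled spots on top; starts lying flat on the black rubber mat. Origin at the block's centre. Lies in a nest with its 50 mm length along the nest, one blank to a nest; its top is then 52 mm above the bench. None if absent in this start
- bar: keeper bar: dark flat bar 300 (x) x 32 (y) x 10 (z) mm, 0.45 kg, on its top in the middle an upright aluminium grip fin, 46 mm along the bar, 18 mm thick, from 10 to 46 mm above the underside. Origin: centre of the bar's underside. Two upright through slots, 25 mm along the bar by 16 mm across, 130 mm either side of the middle. Either end fits either post. Starts flat on the bench
- pin1: one of two alike headed lock pins, upright: round dark head 24 mm across and 34 mm high, below it a 10 mm shank 42 mm long whose last 12 mm taper to a point. Origin: on the axis at the underside of the head; z points up through the head. 0.06 kg. Starts standing in a hole of the wooden pin block, head resting on the block's top
- pin2: one of two alike headed lock pins, upright: round dark head 24 mm across and 34 mm high, below it a 10 mm shank 42 mm long whose last 12 mm taper to a point. Origin: on the axis at the underside of the head; z points up through the head. 0.06 kg. Starts standing in a hole of the wooden pin block, head resting on the block's top
- pin_block: fixed wooden block 130 (x) x 50 (y) x 46 (z) mm with two upright 17 mm holes right through at x = -36 and +36 mm, where the pins stand at first. Origin: centre of its underside
- mat: thin black rubber mat 220 (x) x 170 (y) mm on the bench under the blanks; origin at its centre, at bench level
- oil_can: steel can, 60 mm across and 130 mm high; bystander. Origin: centre of its underside
- hammer: hammer lying on the bench; bystander. Its handle lies along its x axis
- mug: white mug, 76 mm across and 85 mm high; bystander. Origin: centre of its underside
There are look-alikes about, which are no part of the job. Leave any blue or turquoise look-alike of the blank3 alone.

How it is judged:
By the outcome, as a careful person would: the job done as asked, in the order asked, and still so for the second after the job is handed in, with the robot touching nothing.
Of blank1, blank2, blank3, blank4, blank5 only 3 to 5 are there at a start; the rules pass over those that are not, and their reading is None.
At some moment in a run one of blank1, blank2, blank3, blank4, blank5, bar may be knocked a few centimetres aside while the robot is not near it.
It also fails if it takes over 210 s, if anything falls off the work surface, if the arm or the gripper's body presses on something with over 40 N, if the wrist force passes 120 N, or if a joint passes its speed limit or range.

### The arm

A 6-joint arm with a two-finger parallel gripper is mounted at the origin on the work surface. World frame = base frame: x ahead of the robot, y to its left, z up, the work surface at z = 0. Lengths are in mm, angles in rad, forces in N, time in s.
With the tool pointing down it reaches from about 350 to 775 mm from the base axis. Payload 7.3 kg.
Tool frame: the origin (TCP) lies at the very end of the fingers, on their centre line; the grasp point (between the pads) lies 19 mm behind it; x points along the fingers, y is the direction in which the jaws open and shut, and the axes are right-handed (so a half turn about x gives the same grasp; the last joint's range is limited). The gripper opens to 92 mm and grips with 3 to 60 N. Pads are 19 mm wide; open, the fingers measure 130 mm over their backs; the gripper's body (75 mm by 190 mm) begins 47 mm behind the grasp point.
Start: joints at [1.118, 0.342, 1.524, -0, 1.275, -0.146], TCP at [158.54, 500.51, 226.741] pointing down, gripper open.
Joint ranges: [-2.53, 2.53], [-0.77, 2.02], [0.04, 2.7], [-1, 4.14], [0.28, 2.66], [-3.11, 3.11]. Speed limits (rad/s): [2.57, 2.57, 3.14, 3.14, 3.14, 3.14].

### API

Orientations are given as [roll, pitch, yaw] about the fixed x, y, z axes, in that order (R = Rz(yaw) Ry(pitch) Rx(roll)).
In Python, from plant import sensors, capture, bot gives the robot as it stands.
- The arm moves only by the shell command python3 -m crank 'ROWS' [OPENING]. ROWS is JSON, a list of rows, each an object of numbers: "dx", "dy", "dz": the shift along the tool's x, y, z in cm; "spin": the turn about the tool's x in rad. A call has 1 to 20 rows; each row is the pose to reach, as a shift and turn from the pose commanded when the call began, along the tool's axes at that moment; what a row does not reach only later rows make up. A row lasts 1/12 s, in which the tool goes at most 41.7 mm and 7.16 degrees, less where a joint would pass 70% of its speed; a pose out of reach is approached as far as the arm can. A call with a gripper value outside its range is refused whole. OPENING is the opening in per cent of the stroke, from 0 (shut) to 100 (fully open), set as the call begins (- or left out, the last holds). The fingers move at their own pace and stop on an object; the grip force is fixed at half the most. Time passes only in rows, so rows that repeat a pose let the fingers close. It gives the time, the measured TCP pose, the force and the opening at its end, in the units of the state.
- sensors.get_obs(): the state, without advancing time (a new reading comes with each control period).
- capture(name): name is "scene" or "top" or "wrist"; returns a dict with "frame" (420x560x3 uint8, blue, green, red), "vfov" (degrees; the focal length in pixels is half the picture's height over the tangent of half this angle, whatever the lens; pixels are square), "cx", "cy" (the principal point, pixels), "view" (4x4, takes a point from world to camera coordinates); the wrist camera has in their place "mount" (4x4, takes a point from camera to tool coordinates, whose origin is the TCP and whose axes are the tool frame's). Camera axes: x right, y down, z forward; pixel columns grow to the right and rows downward; lengths in mm; the calibration is good to about 2 mm. A picture is of the moment at which its call begins: read the wrist's pose just before it. There is no depth.
- bot.close_job(): hands the job in, once; it reports no verdict.
The state is a dict: "time": time; "joint_positions": joint angles; "dq": joint speeds; "tau": joint torques, N m; "tool_pos": TCP position; "tcp_rot": TCP orientation; "contact_force": force on the tool from outside, world axes, zero at the start; "moment": the same for the moment, N m; "grip_width": finger opening in mm.
Only numpy, scipy, OpenCV 4.12 (cv2) and the standard library are available. Lean on these libraries where they do the work, as an engineer would, in place of code of your own. Each camera call takes 0.05 s, during which the arm holds its last target.

## Working session

There is one attempt and no reset: what is moved stays moved. The work goes in short steps, Python scripts to look and compute and a shell command to move; the robot and the scene stay as the last step left them, time stands still between calls to the robot, and variables do not carry over. Pictures are saved under pics/ and viewed, and the job is handed in when it is done.

```bash
ls; mkdir -p pics; python3 - <<'E'
from plant import sensors, capture, bot
import cv2
o=sensors.get_obs();print(o)
for n in ("scene","top","wrist"):
    c=capture(n);cv2.imwrite(f"pics/{n}0.png",c["frame"])
    print(n,{k:v for k,v in c.items() if k!="frame"})
E
```

```text
pics
{'time': 0.0, 'joint_positions': array([ 1.11800157e+00,  3.42728935e-01,  1.52502587e+00, -3.02197188e-05,
        1.27536566e+00, -1.46009612e-01]), 'dq': array([-1.79713714e-05,  2.14705453e-03,  3.93498165e-04, -2.82295336e-04,
        1.42007992e-03,  9.12591538e-04]), 'tau': array([ 1.43465910e-03, -4.31253576e+01, -2.44216543e+01,  7.19026546e-02,
        5.62112918e-02, -1.76619919e-04]), 'tool_pos': array([158.362016  , 500.12384098, 226.03863685]), 'tcp_rot': array([-1.69789413,  1.56926825, -2.00467045]), 'contact_force': array([-0.23967052,  0.14229529, -0.09800229]), 'moment': array([ 0.01810274, -0.0188192 , -0.00728056]), 'grip_width': 91.97296326075315}
scene {'vfov': 57.97360777633251, 'cx': 286.0332369713864, 'cy': 210.40331067677806, 'view': array([[ 4.79322560e-01,  8.77638205e-01,  1.03174943e-03,
        -3.02688518e+02],
       [ 6.80450358e-01, -3.70885331e-01, -6.32005840e-01,
        -3.09777905e+02],
       [-5.54289810e-01,  3.03636711e-01, -7.74962937e-01,
         1.23160040e+03],
       [ 0.00000000e+00,  0.00000000e+00,  0.00000000e+00,
         1
[... 184 characters left out ...]
04e+01],
       [-9.94574888e-01,  3.07535021e-02, -9.93731026e-02,
         5.31789562e+02],
       [ 9.99525741e-02,  1.79128398e-02, -9.94830947e-01,
         1.19156537e+03],
       [ 0.00000000e+00,  0.00000000e+00,  0.00000000e+00,
         1.00000000e+00]])}
wrist {'vfov': 65.81922086013915, 'cx': 281.318376896919, 'cy': 213.05486018200705, 'mount': array([[ 8.77567297e-04, -2.95286519e-01,  9.55408343e-01,
        -1.57861368e+02],
       [ 9.99999390e-01,  9.00247821e-04, -6.40287182e-04,
         1.22980062e+00],
       [-6.71036105e-04,  9.55408322e-01,  2.95287129e-01,
        -8.04256903e+01],
       [ 0.00000000e+00,  0.00000000e+00,  0.00000000e+00,
         1.00000000e+00]])}
```

View pics/scene0.png

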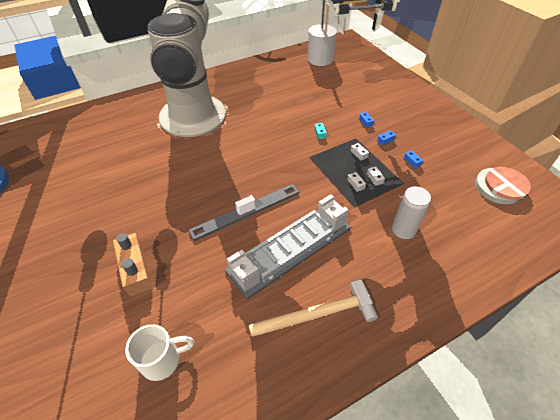

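View pics/top0.png

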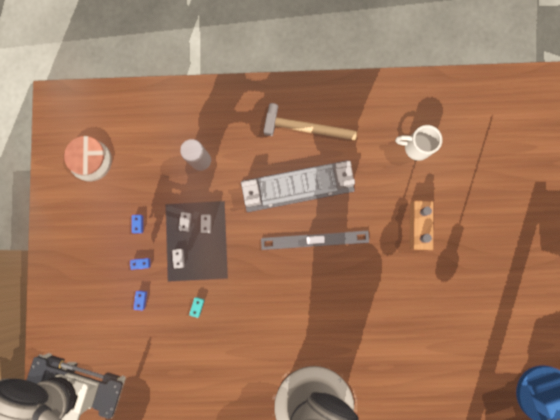

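View pics/wrist0.png

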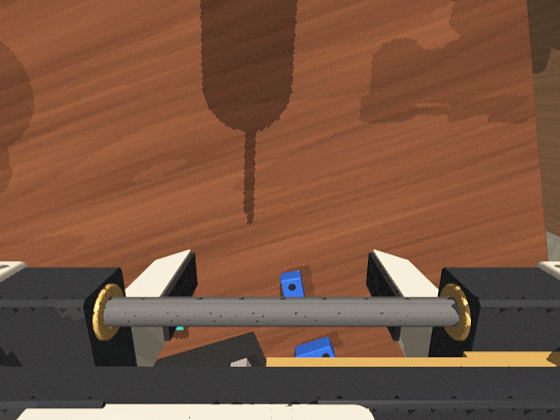

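```bash
cat > h.py <<'E'
import numpy as np, cv2
from plant import sensors, capture, bot
from scipy.spatial.transform import Rotation as Rn
def fpx(c): return c["frame"].shape[0]/2/np.tan(np.radians(c["vfov"]/2))
def Rtool(o): return Rn.from_euler('xyz',o["tcp_rot"]).as_matrix()
def cam2world(c,o=None):
    if "view" in c: return np.linalg.inv(c["view"])
    T=np.eye(4);T[:3,:3]=Rtool(o);T[:3,3]=o["tool_pos"];return T@c["mount"]
def ray(c,uv,z,o=None):
    M=cam2world(c,o);f=fpx(c);uv=np.atleast_2d(uv).astype(float)
    d=np.c_[(uv[:,0]-c["cx"])/f,(uv[:,1]-c["cy"])/f,np.ones(len(uv))]@M[:3,:3].T
    p=M[:3,3];return p+d*((z-p[2])/d[:,2])[:,None]
def proj(c,P,o=None):
    M=np.linalg.inv(cam2world(c,o));q=np.atleast_2d(P)@M[:3,:3].T+M[:3,3];f=fpx(c)
    return np.c_[q[:,0]/q[:,2]*f+c["cx"],q[:,1]/q[:,2]*f+c["cy"]]
def shot(n,tag):
    o=sensors.get_obs();c=capture(n);cv2.imwrite(f"pics/{tag}.png",c["frame"]);return c,o
def go(x,y,z,ang=None,o=None):
    """print tool-axis shift (cm) and spin to reach TCP x,y,z with jaw axis (tool y) along world angle ang (mod pi)"""
    o=o or sensors.get_obs();R=Rtool(o);d=R.T@(np.array([x,y,z])-o["tool_pos"])/10
    a=np.arctan2(R[1,1],R[0,1]);s=0
    if ang is not None:
        s=-((ang-a+np.pi/2)%np.pi-np.pi/2)  # tool x is down: spin positive turns clockwise
    print("dx %.2f dy %.2f dz %.2f spin %.3f | jaw %.3f q6 %.2f t %.1f"%(*d,s,a,o["joint_positions"][5],o["time"]))
def rect(m,c,z,o=None,amin=30):
    out=[]
    for k in cv2.findContours(m.astype(np.uint8),cv2.RETR_EXTERNAL,cv2.CHAIN_APPROX_NONE)[0]:
        if cv2.contourArea(k)<amin: continue
        P=ray(c,k[:,0,:],z,o)[:,:2].astype(np.float32)
        r=cv2.minAreaRect(P);b=cv2.boxPoints(r)
        e=[b[1]-b[0],b[2]-b[1]];L=max(e,key=np.linalg.norm)
        out.append((np.array(r[0]),sorted(r[1]),np.arctan2(L[1],L[0])%np.pi,k[:,0].mean(0)))
    return out
E
python3 - <<'E'
from h import *
f=cv2.imread("pics/top0.png")
cv2.imwrite("pics/top0a.png",cv2.resize(f[130:330,120:300],None,fx=4,fy=3*4/3,interpolation=cv2.INTER_CUBIC)[:600] if 0 else cv2.resize(f[190:330,120:300],None,fx=4,fy=4,interpolation=cv2.INTER_CUBIC))
cv2.imwrite("pics/top0b.png",cv2.resize(f[140:260,230:450],None,fx=3.6,fy=3.6,interpolation=cv2.INTER_CUBIC))
E
```

```text
(no output)
```

View pics/top0a.png

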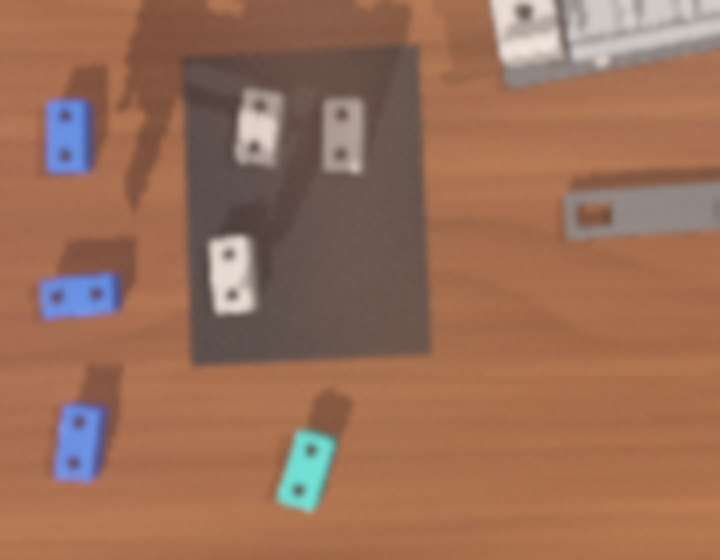

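View pics/top0b.png

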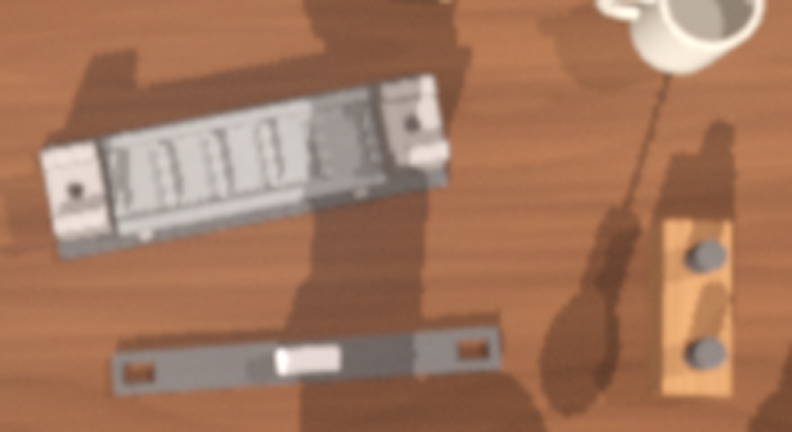

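```bash
python3 - <<'E'
from h import *
c,o=shot("top","top1")
f=c["frame"];hsv=cv2.cvtColor(f,cv2.COLOR_BGR2HSV)
# holes on posts
H=ray(c,[[250.8,192.8],[344.2,174.4]],57)
print(H, np.linalg.norm(H[0]-H[1]))
ctr=H.mean(0);d=H[0]-H[1];print("rack",ctr,"yaxis ang",np.arctan2(d[1],d[0]))
# blanks
m=np.zeros(f.shape[:2],bool);m[200:285,165:228]=1
m&=(hsv[...,1]<60)&(hsv[...,2]>110)
for r in rect(m,c,23): print("blank",r)
m=np.zeros(f.shape[:2],bool);m[225:255,255:375]=1
m&=(hsv[...,1]<80)
for r in rect(m,c,10,amin=100): print("bar",r)
print("pins",ray(c,[[230+706/3.6,140+255/3.6],[230+706/3.6,140+352/3.6]],80))
s=[[120+x/4,190+y/4] for x,y in [(261,106),(254,148),(342,114),(340,153),(229,254),(231,294)]]
print(ray(c,s,23).round(1))
E
```

```text
[[ 583.79053596  152.11292251   57.        ]
 [ 626.26282631 -103.7288089    57.        ]] 259.3431837880367
rack [605.02668113  24.19205681  57.        ] yaxis ang 1.7353060345358697
blank (array([412.77774048, 361.02209473]), [33.37910079956055, 55.468082427978516], np.float32(3.137278), array([177.625     , 258.42857143]))
blank (array([506.3432312 , 283.39068604]), [30.808250427246094, 53.55481719970703], np.float32(3.1283743), array([205.58181818, 224.01818182]))
blank (array([514.52044678, 342.2220459 ]), [34.11586380004883, 56.42338562011719], np.float32(3.0330124), array([184.48214286, 221.42857143]))
bar (array([452.49447632, -19.1594696 ]), [34.267364501953125, 301.0142822265625], np.float32(1.6072553), array([314.73819742, 239.82832618]))
pins [[ 517.71744267 -311.85175199   80.        ]
 [ 446.79345626 -307.46628156   80.        ]]
[[527.7 340.   23. ]
 [498.4 345.1  23. ]
 [520.3 283.2  23. ]
 [493.1 284.9  23. ]
 [425.3 363.   23. ]
 [397.7 361.8  23. ]]
```

```bash
python3 - <<'E'
from h import *
go(513,342.5,120,2.97)
go(411.6,362,120,0.04)
E
```

```text
dx 10.63 dy -4.32 dz 38.57 spin 1.436 | jaw 1.264 q6 -0.15 t 0.2
dx 10.63 dy -5.53 dz 28.31 spin 1.224 | jaw 1.264 q6 -0.15 t 0.2
```

```bash
python3 -m crank '[{"dx":6,"dy":-4.3,"dz":38.6,"spin":1.44},{"dx":6,"dy":-4.3,"dz":38.6,"spin":1.44},{"dx":6,"dy":-4.3,"dz":38.6,"spin":1.44},{"dx":6,"dy":-4.3,"dz":38.6,"spin":1.44},{"dx":6,"dy":-4.3,"dz":38.6,"spin":1.44},{"dx":6,"dy":-4.3,"dz":38.6,"spin":1.44},{"dx":6,"dy":-4.3,"dz":38.6,"spin":1.44},{"dx":6,"dy":-4.3,"dz":38.6,"spin":1.44},{"dx":6,"dy":-4.3,"dz":38.6,"spin":1.44},{"dx":10.6,"dy":-4.3,"dz":38.6,"spin":1.44},{"dx":10.6,"dy":-4.3,"dz":38.6,"spin":1.44},{"dx":10.6,"dy":-4.3,"dz":38.6,"spin":1.44},{"dx":10.6,"dy":-4.3,"dz":38.6,"spin":1.44},{"dx":10.6,"dy":-4.3,"dz":38.6,"spin":1.44},{"dx":10.6,"dy":-4.3,"dz":38.6,"spin":1.44}]' 100; python3 - <<'E'
from h import *
c,o=shot("wrist","w1");go(513,342.5,120,2.97)
print(proj(c,[[513,342.5,23],[527.7,340,23],[498.4,345.1,23]],o).round(0))
E
```

```text
time: 1.45
tool_pos: [513.6, 343.3, 121.3]
tcp_rot: [2.303, 1.57, 0.559]
contact_force: [-0.0, -0.1, -0.5]
grip_width: 91.3
dx 0.15 dy -0.04 dz 0.10 spin -0.002 | jaw -0.174 q6 0.64 t 1.5
[[281. 216.]
 [299. 216.]
 [263. 216.]]
```

View pics/w1.png

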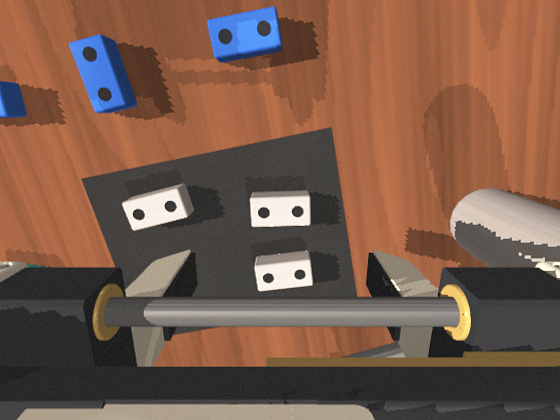

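```bash
cat >> h.py <<'E'
def spots(c,o,z,box,thr=70,amin=25,amax=400,ring=True):
    """dark round spots within box x0,y0,x1,y1 -> pixel centroids, world points on plane z"""
    x0,y0,x1,y1=box;g=cv2.cvtColor(c["frame"],cv2.COLOR_BGR2GRAY)[y0:y1,x0:x1]
    n,l,s,ct=cv2.connectedComponentsWithStats((g<thr).astype(np.uint8))
    r=[]
    for i in range(1,n):
        if amin<s[i,4]<amax and s[i,0]>0 and s[i,1]>0 and s[i,0]+s[i,2]<x1-x0 and s[i,1]+s[i,3]<y1-y0:
            r.append(ct[i]+[x0,y0])
    r=np.array(r)
    return r,(ray(c,r,z,o) if len(r) else r)
E
python3 - <<'E'
from h import *
o=sensors.get_obs();c=capture("wrist")
for box in [(252,197,308,225),(258,258,310,288),(128,190,185,228)]:
    p,w=spots(c,o,23,box);print(p.round(1).tolist(),w.round(1).tolist())
    if len(w)==2: d=w[1]-w[0];print(w.mean(0).round(1),np.arctan2(d[1],d[0]),np.linalg.norm(d))
E
```

```text
[[263.3, 212.3], [297.0, 211.2]] [[499.4, 348.6, 23.0], [526.9, 344.7, 23.0]]
[513.1 346.6  23. ] -0.13971826455005387 27.846011562233286
[[299.4, 274.0], [267.8, 277.6]] [[519.8, 287.5, 23.0], [491.9, 288.8, 23.0]]
[505.9 288.1  23. ] 3.0936269558302367 27.978350739299373
[[170.1, 205.8], [138.2, 214.1]] [[425.0, 367.3, 23.0], [397.2, 364.9, 23.0]]
[411.1 366.1  23. ] -3.0575681256549614 27.940988178497065
```

```bash
python3 - <<'E'
from h import *
o=sensors.get_obs();c=capture("scene");f=c["frame"]
cv2.imwrite("pics/s1.png",cv2.resize(f[130:205,310:410],None,fx=8,fy=8,interpolation=cv2.INTER_CUBIC))
for P in ([513.1,346.6,23],[505.9,288.1,23],[411.1,366.1,23],[513,342.5,23],[506.5,284,23],[411.5,362.4,23]): print(((proj(c,P)-[310,130])*8).round(0))
E
```

```text
[[534. 339.]]
[[381. 385.]]
[[404. 145.]]
[[524. 343.]]
[[372. 390.]]
[[397. 149.]]
```

View pics/s1.png

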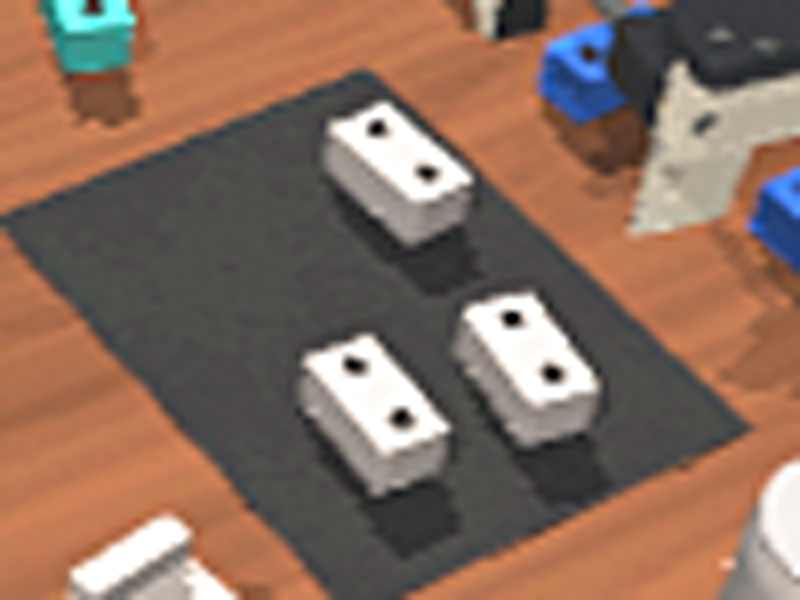

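```bash
python3 - <<'E'
from h import *
go(513,344.8,11,-0.14)
E
```

```text
dx 11.05 dy -0.09 dz -0.12 spin -0.034 | jaw -0.174 q6 0.64 t 1.6
```

```bash
python3 -m crank '[{"dx":3,"dy":-0.1,"dz":-0.1,"spin":-0.034},{"dx":6,"dy":-0.1,"dz":-0.1,"spin":-0.034},{"dx":8.5,"dy":-0.1,"dz":-0.1,"spin":-0.034},{"dx":10,"dy":-0.1,"dz":-0.1,"spin":-0.034},{"dx":11,"dy":-0.1,"dz":-0.1,"spin":-0.034},{"dx":11,"dy":-0.1,"dz":-0.1,"spin":-0.034},{"dx":11,"dy":-0.1,"dz":-0.1,"spin":-0.034},{"dx":11,"dy":-0.1,"dz":-0.1,"spin":-0.034}]' 100
python3 -m crank '[{"dx":0},{"dx":0},{"dx":0},{"dx":0},{"dx":0},{"dx":0},{"dx":0},{"dx":0},{"dx":0},{"dx":0}]' 0
```

```text
time: 2.27
tool_pos: [513.6, 344.7, 12.2]
tcp_rot: [2.209, 1.568, 0.497]
contact_force: [-1.0, -0.6, 0.7]
grip_width: 91.8invalid input at $[0]: expected keys dx, dy, dz, spin
```

```bash
python3 -m crank '[{"dx":0,"dy":0,"dz":0,"spin":0},{"dx":0,"dy":0,"dz":0,"spin":0},{"dx":0,"dy":0,"dz":0,"spin":0},{"dx":0,"dy":0,"dz":0,"spin":0},{"dx":0,"dy":0,"dz":0,"spin":0},{"dx":0,"dy":0,"dz":0,"spin":0},{"dx":0,"dy":0,"dz":0,"spin":0},{"dx":0,"dy":0,"dz":0,"spin":0}]' 0
python3 - <<'E'
from h import *
c,o=shot("wrist","w2");go(513,344.8,140,-0.14)
E
```

```text
time: 2.93
tool_pos: [512.8, 344.1, 10.8]
tcp_rot: [2.525, 1.571, 0.812]
contact_force: [-0.4, -1.0, -0.2]
grip_width: 49.6
dx -12.92 dy 0.02 dz -0.07 spin -0.002 | jaw -0.142 q6 0.61 t 3.0
```

View pics/w2.png

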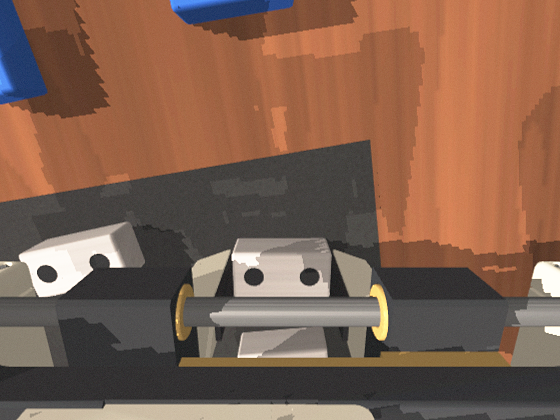

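```bash
python3 -m crank '[{"dx":-3,"dy":0,"dz":0,"spin":0},{"dx":-7,"dy":0,"dz":0,"spin":0},{"dx":-11,"dy":0,"dz":0,"spin":0},{"dx":-15,"dy":0,"dz":0,"spin":0},{"dx":-17,"dy":0,"dz":0,"spin":0},{"dx":-17,"dy":0,"dz":0,"spin":0}]' 0
python3 - <<'E'
from h import *
go(592,104.5,170,0.1645)
E
```

```text
time: 3.48
tool_pos: [515.0, 345.3, 186.6]
tcp_rot: [2.191, 1.56, 0.478]
contact_force: [0.1, -0.8, -1.5]
grip_width: 49.6
dx 1.62 dy 11.02 dz 22.76 spin -0.306 | jaw -0.142 q6 0.61 t 3.5
```

```bash
python3 -m crank '[{"dx":1.4,"dy":11,"dz":22.8,"spin":-0.306},{"dx":1.4,"dy":11,"dz":22.8,"spin":-0.306},{"dx":1.4,"dy":11,"dz":22.8,"spin":-0.306},{"dx":1.4,"dy":11,"dz":22.8,"spin":-0.306},{"dx":1.4,"dy":11,"dz":22.8,"spin":-0.306},{"dx":1.4,"dy":11,"dz":22.8,"spin":-0.306},{"dx":1.4,"dy":11,"dz":22.8,"spin":-0.306},{"dx":1.4,"dy":11,"dz":22.8,"spin":-0.306},{"dx":1.4,"dy":11,"dz":22.8,"spin":-0.306},{"dx":1.4,"dy":11,"dz":22.8,"spin":-0.306}]' 0
python3 - <<'E'
from h import *
c,o=shot("wrist","w3");go(592,104.5,170,0.1645)
y=np.array([np.cos(1.7353),np.sin(1.7353)])
for k in (-130,): print(k,proj(c,[*(np.array([605,24.2])+k*y),57],o).round(0))
E
```

```text
time: 4.32
tool_pos: [588.5, 104.1, 165.9]
tcp_rot: [-2.062, 1.569, 2.815]
contact_force: [-0.1, 0.3, -2.0]
grip_width: 50.0
dx -0.38 dy 0.33 dz 0.05 spin 0.001 | jaw 0.166 q6 -0.12 t 4.4
-130 [[284. 404.]]
```

View pics/w3.png

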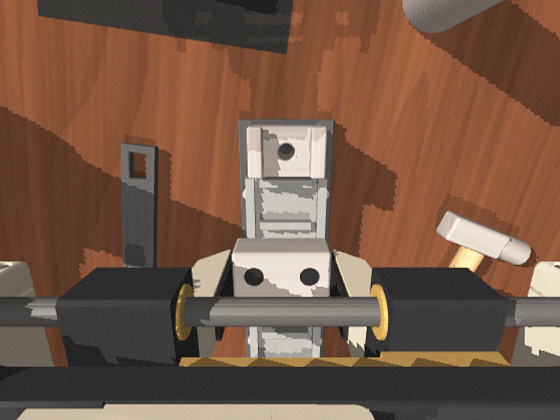

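```bash
python3 - <<'E'
from h import *
o=sensors.get_obs();c=capture("wrist")
p,w=spots(c,o,57,(265,130,306,172),thr=90,amax=900);print(p,w)
y=np.array([np.cos(1.7353),np.sin(1.7353)]);print("top",np.array([605,24.2])+130*y)
# held blank: tool frame position of spots at height
p,w=spots(c,o,o["tool_pos"][2]+11.5,(236,262,328,294),thr=70);print(p,w,w.mean(0)-o["tool_pos"])
E
```

```text
[[285.49230769 151.26666667]] [[583.55966957 155.59785158  57.        ]]
top [583.71084576 152.44496837]
[[253.35341365 276.54216867]
 [309.05327869 276.33606557]] [[574.48194277 104.61583809 177.67648862]
 [602.06258294 109.3720742  177.67648862]] [-0.34640563  2.53909885 11.5       ]
```

```bash
python3 - <<'E'
from h import *
go(592,103.9,60,0.1645)
E
```

```text
dx 10.64 dy 0.32 dz 0.12 spin 0.002 | jaw 0.166 q6 -0.12 t 4.4
```

```bash
python3 -m crank '[{"dx":3,"dy":0.3,"dz":0.1,"spin":0},{"dx":6,"dy":0.3,"dz":0.1,"spin":0},{"dx":8.5,"dy":0.3,"dz":0.1,"spin":0},{"dx":10,"dy":0.3,"dz":0.1,"spin":0},{"dx":10.6,"dy":0.3,"dz":0.1,"spin":0},{"dx":10.6,"dy":0.3,"dz":0.1,"spin":0},{"dx":10.6,"dy":0.3,"dz":0.1,"spin":0},{"dx":10.6,"dy":0.3,"dz":0.1,"spin":0}]' 0
python3 - <<'E'
from h import *
c,o=shot("wrist","w4");go(592,103.9,40.5,0.1645)
E
```

```text
time: 5.08
tool_pos: [593.4, 102.9, 62.3]
tcp_rot: [1.493, 1.568, 0.087]
contact_force: [1.4, 0.2, -1.3]
grip_width: 49.5
dx 2.18 dy -0.13 dz -0.14 spin 0.000 | jaw 0.165 q6 -0.12 t 5.1
```

View pics/w4.png

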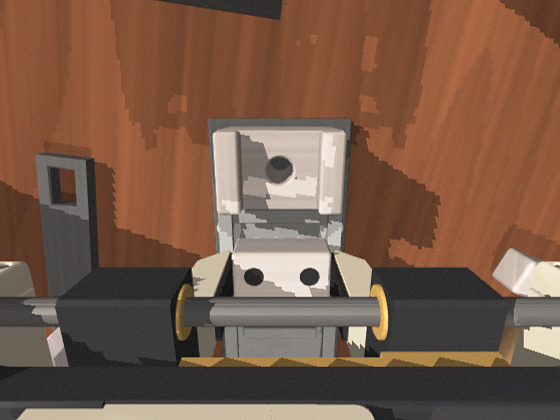

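```bash
cat >> h.py <<'E'
YH=np.array([np.cos(1.7353),np.sin(1.7353)]);XH=np.array([YH[1],-YH[0]])
def rk(v): return np.array([v[0]*XH[0]+v[1]*XH[1], v[0]*YH[0]+v[1]*YH[1]])
E
python3 - <<'E'
from h import *
for i in range(4):
    o=sensors.get_obs();print(o["tool_pos"].round(1));c=capture("wrist")
p,w=spots(c,o,57,(258,148,302,192),thr=100,amax=1500);print(p,w)
p2,b=spots(c,o,o["tool_pos"][2]+11.5,(236,262,328,294),thr=70);print(p2)
print("blank minus hole in rack axes",rk(b.mean(0)-w[0]), "want 0,-50 ; tcp minus hole",rk(o["tool_pos"]-w[0]))
E
```

```text
[593.4 102.7  62.3]
[593.3 102.6  62.2]
[593.2 102.5  62. ]
[593.  102.4  61.8]
[[278.97826087 168.36231884]] [[583.08943921 155.92177844  57.        ]]
[[253.29761905 276.53174603]
 [309.01646091 276.34567901]]
blank minus hole in rack axes [  1.06720881 -51.83797759] want 0,-50 ; tcp minus hole [  1.04443415 -54.41037146]
```

```bash
python3 -m crank '[{"dx":0.7,"dy":-0.05,"dz":-0.17,"spin":0},{"dx":1.3,"dy":-0.05,"dz":-0.17,"spin":0},{"dx":1.3,"dy":-0.05,"dz":-0.17,"spin":0},{"dx":1.3,"dy":-0.05,"dz":-0.17,"spin":0},{"dx":1.3,"dy":-0.05,"dz":-0.17,"spin":0},{"dx":1.3,"dy":-0.05,"dz":-0.17,"spin":0},{"dx":1.3,"dy":-0.05,"dz":-0.17,"spin":0},{"dx":1.3,"dy":-0.05,"dz":-0.17,"spin":0}]' 0
python3 - <<'E'
from h import *
c,o=shot("wrist","w5");go(592,103.9,40.5,0.1645)
E
```

```text
time: 6.0
tool_pos: [591.8, 103.9, 47.9]
tcp_rot: [1.586, 1.57, 0.179]
contact_force: [0.5, 0.1, -2.1]
grip_width: 49.7
dx 0.74 dy 0.02 dz 0.00 spin -0.001 | jaw 0.164 q6 -0.12 t 6.0
```

View pics/w5.png

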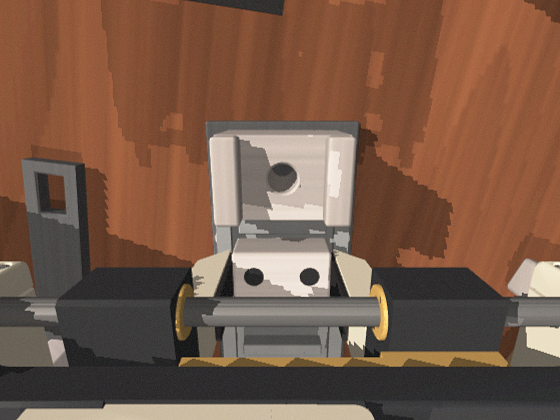

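```bash
python3 -m crank '[{"dx":0.3,"dy":0,"dz":0,"spin":0},{"dx":0.6,"dy":0,"dz":0,"spin":0},{"dx":0.75,"dy":0,"dz":0,"spin":0},{"dx":0.75,"dy":0,"dz":0,"spin":0},{"dx":0.75,"dy":0,"dz":0,"spin":0},{"dx":0.75,"dy":0,"dz":0,"spin":0},{"dx":0.75,"dy":0,"dz":0,"spin":0}]' 0
```

```text
time: 6.63
tool_pos: [591.6, 103.9, 40.7]
tcp_rot: [1.56, 1.571, 0.154]
contact_force: [-2.0, -0.7, 5.5]
grip_width: 49.8
```

```bash
python3 -m crank '[{"dx":0,"dy":0,"dz":0,"spin":0},{"dx":0,"dy":0,"dz":0,"spin":0},{"dx":0,"dy":0,"dz":0,"spin":0},{"dx":0,"dy":0,"dz":0,"spin":0},{"dx":0,"dy":0,"dz":0,"spin":0},{"dx":-3,"dy":0,"dz":0,"spin":0},{"dx":-6,"dy":0,"dz":0,"spin":0},{"dx":-9,"dy":0,"dz":0,"spin":0},{"dx":-12,"dy":0,"dz":0,"spin":0},{"dx":-12,"dy":0,"dz":0,"spin":0},{"dx":-12,"dy":0,"dz":0,"spin":0},{"dx":-12,"dy":0,"dz":0,"spin":0}]' 80
python3 - <<'E'
from h import *
c,o=shot("wrist","w6");
c,_=shot("top","top2")
f=c["frame"];hsv=cv2.cvtColor(f,cv2.COLOR_BGR2HSV)
m=np.zeros(f.shape[:2],bool);m[200:285,165:228]=1
m&=(hsv[...,1]<60)&(hsv[...,2]>110)
for r in rect(m,c,23): print("blank",r)
go(506.2,286.3,130,-0.05)
E
```

```text
time: 7.63
tool_pos: [591.2, 103.9, 159.5]
tcp_rot: [-1.73, 1.57, -3.136]
contact_force: [-0.8, -0.4, -0.4]
grip_width: 73.1
blank (array([412.74307251, 361.02224731]), [33.37910079956055, 55.39876174926758], np.float32(3.1372783), array([177.70909091, 258.27272727]))
blank (array([506.43322754, 284.81304932]), [33.7086296081543, 53.12969207763672], np.float32(3.111729), array([205.0877193 , 223.66666667]))
blank (array([489.76528931, 233.32310486]), [19.612777709960938, 139.38833618164062], np.float32(3.124729), array([224.54368932, 228.75728155]))
dx 2.88 dy -5.36 dz -19.38 spin 0.214 | jaw 0.164 q6 -0.12 t 7.7
```

View pics/w6.png

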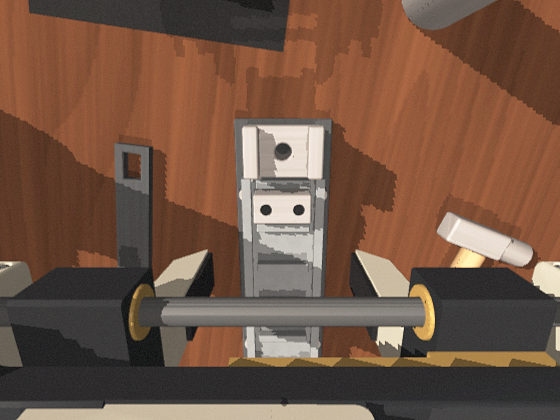

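View pics/top2.png

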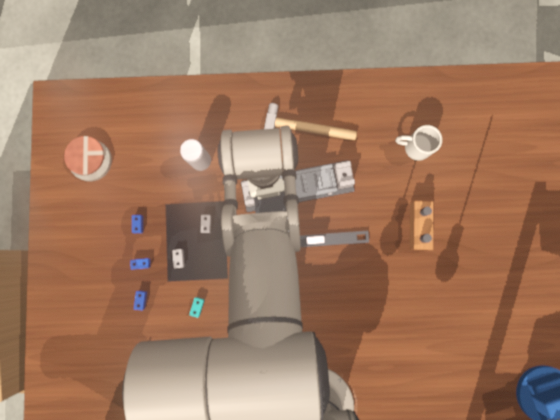

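```bash
python3 -m crank '[{"dx":2.9,"dy":-5.4,"dz":-19.4,"spin":0.214},{"dx":2.9,"dy":-5.4,"dz":-19.4,"spin":0.214},{"dx":2.9,"dy":-5.4,"dz":-19.4,"spin":0.214},{"dx":2.9,"dy":-5.4,"dz":-19.4,"spin":0.214},{"dx":2.9,"dy":-5.4,"dz":-19.4,"spin":0.214},{"dx":2.9,"dy":-5.4,"dz":-19.4,"spin":0.214},{"dx":2.9,"dy":-5.4,"dz":-19.4,"spin":0.214},{"dx":2.9,"dy":-5.4,"dz":-19.4,"spin":0.214},{"dx":2.9,"dy":-5.4,"dz":-19.4,"spin":0.214},{"dx":2.9,"dy":-5.4,"dz":-19.4,"spin":0.214},{"dx":2.9,"dy":-5.4,"dz":-19.4,"spin":0.214}]' 100
python3 - <<'E'
from h import *
c,o=shot("wrist","w7")
p,w=spots(c,o,23,(240,190,325,250));print(p,w)
d=w[0]-w[1];print(w.mean(0),np.arctan(d[1]/d[0]));go(w.mean(0)[0],w.mean(0)[1]-1.8,11,np.arctan(d[1]/d[0]))
E
```

```text
time: 8.65
tool_pos: [507.5, 285.3, 131.3]
tcp_rot: [1.782, 1.571, 0.159]
contact_force: [-0.0, -1.1, -0.5]
grip_width: 91.6
[[262.78378378 209.16216216]
 [295.47297297 208.97297297]] [[491.75731478 288.53635501  23.        ]
 [519.68197982 287.26064692  23.        ]]
[505.7196473  287.89850096  23.        ] -0.04565217630485811
dx 12.03 dy -0.17 dz -0.05 spin -0.006 | jaw -0.052 q6 0.43 t 8.7
```

View pics/w7.png

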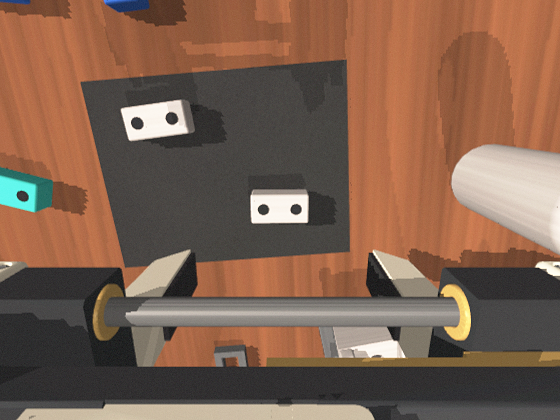

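Both remaining blanks on the mat are in view; blank B is at (279, 209). I'll descend and grip it.

```bash
python3 -m crank '[{"dx":3,"dy":-0.17,"dz":-0.05,"spin":0},{"dx":6,"dy":-0.17,"dz":-0.05,"spin":0},{"dx":9,"dy":-0.17,"dz":-0.05,"spin":0},{"dx":11,"dy":-0.17,"dz":-0.05,"spin":0},{"dx":12,"dy":-0.17,"dz":-0.05,"spin":0},{"dx":12,"dy":-0.17,"dz":-0.05,"spin":0},{"dx":12,"dy":-0.17,"dz":-0.05,"spin":0},{"dx":12,"dy":-0.17,"dz":-0.05,"spin":0}]' 100
python3 -m crank '[{"dx":0,"dy":0,"dz":0,"spin":0},{"dx":0,"dy":0,"dz":0,"spin":0},{"dx":0,"dy":0,"dz":0,"spin":0},{"dx":0,"dy":0,"dz":0,"spin":0},{"dx":0,"dy":0,"dz":0,"spin":0},{"dx":0,"dy":0,"dz":0,"spin":0},{"dx":-3,"dy":0,"dz":0,"spin":0},{"dx":-7,"dy":0,"dz":0,"spin":0},{"dx":-11,"dy":0,"dz":0,"spin":0},{"dx":-15,"dy":0,"dz":0,"spin":0},{"dx":-15,"dy":0,"dz":0,"spin":0},{"dx":-15,"dy":0,"dz":0,"spin":0},{"dx":-15,"dy":0,"dz":0,"spin":0}]' 0
python3 - <<'E'
from h import *
c,o=shot("wrist","w8")
p,w=spots(c,o,o["tool_pos"][2]+11.5,(236,262,328,294),thr=70);print(p,w.mean(0)-o["tool_pos"])
go(605.2,25,160,0.1645)
E
```

```text
time: 9.37
tool_pos: [506.3, 287.4, 12.8]
tcp_rot: [2.028, 1.568, 0.406]
contact_force: [-0.5, -0.3, 1.4]
grip_width: 91.9
time: 10.45
tool_pos: [504.7, 286.9, 160.8]
tcp_rot: [-1.215, 1.57, -2.835]
contact_force: [0.0, 0.8, -0.4]
grip_width: 9.6
[] [nan nan nan]
dx -0.00 dy 11.39 dz 25.64 spin -0.215 | jaw -0.050 q6 0.43 t 10.5<stdin>:3: RuntimeWarning: Mean of empty slice.
  ret = ret.dtype.type(ret / rcount)
```

View pics/w8.png

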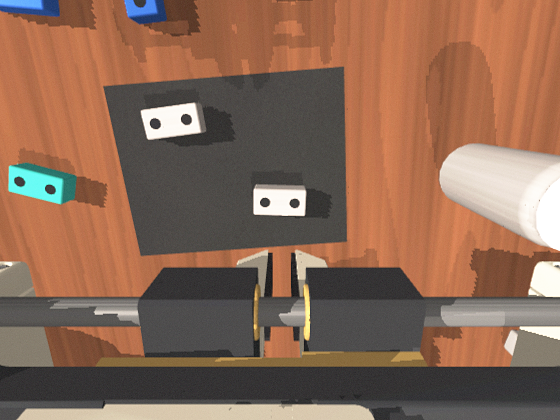

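```bash
python3 -m crank '[{"dx":0,"dy":0,"dz":0,"spin":0},{"dx":0,"dy":0,"dz":0,"spin":0},{"dx":0,"dy":0,"dz":0,"spin":0},{"dx":0,"dy":0,"dz":0,"spin":0},{"dx":0,"dy":0,"dz":0,"spin":0},{"dx":0,"dy":0,"dz":0,"spin":0},{"dx":0,"dy":0,"dz":0,"spin":0},{"dx":0,"dy":0,"dz":0,"spin":0},{"dx":0,"dy":0,"dz":0,"spin":0},{"dx":0,"dy":0,"dz":0,"spin":0},{"dx":0,"dy":0,"dz":0,"spin":0},{"dx":0,"dy":0,"dz":0,"spin":0}]' 100
python3 - <<'E'
from h import *
c,o=shot("wrist","w9")
p,w=spots(c,o,23,(240,180,325,230));print(p,w)
d=w[0]-w[1];print(w.mean(0),np.arctan(d[1]/d[0]));go(w.mean(0)[0],w.mean(0)[1]-1.8,11,np.arctan(d[1]/d[0]))
E
```

```text
time: 11.5
tool_pos: [505.1, 287.1, 161.3]
tcp_rot: [2.606, 1.571, 0.985]
contact_force: [-0.1, 0.1, -0.5]
grip_width: 81.2
[[263.91935484 202.14516129]
 [293.43548387 202.90322581]] [[488.68233659 288.32788639  23.        ]
 [516.52096793 286.20292304  23.        ]]
[502.60165226 287.26540471  23.        ] -0.0761837272556885
dx 15.03 dy -0.24 dz 0.18 spin 0.026 | jaw -0.050 q6 0.43 t 11.6
```

```bash
python3 -m crank '[{"dx":3,"dy":-0.24,"dz":0.1,"spin":0.026},{"dx":6,"dy":-0.24,"dz":0.1,"spin":0.026},{"dx":9,"dy":-0.24,"dz":0.1,"spin":0.026},{"dx":12,"dy":-0.24,"dz":0.1,"spin":0.026},{"dx":14,"dy":-0.24,"dz":0.1,"spin":0.026},{"dx":15,"dy":-0.24,"dz":0.1,"spin":0.026},{"dx":15,"dy":-0.24,"dz":0.1,"spin":0.026},{"dx":15,"dy":-0.24,"dz":0.1,"spin":0.026},{"dx":15,"dy":-0.24,"dz":0.1,"spin":0.026}]' 100
python3 -m crank '[{"dx":0,"dy":0,"dz":0,"spin":0},{"dx":0,"dy":0,"dz":0,"spin":0},{"dx":0,"dy":0,"dz":0,"spin":0},{"dx":0,"dy":0,"dz":0,"spin":0},{"dx":0,"dy":0,"dz":0,"spin":0},{"dx":0,"dy":0,"dz":0,"spin":0},{"dx":0,"dy":0,"dz":0,"spin":0},{"dx":0,"dy":0,"dz":0,"spin":0},{"dx":0,"dy":0,"dz":0,"spin":0},{"dx":0,"dy":0,"dz":0,"spin":0},{"dx":0,"dy":0,"dz":0,"spin":0}]' 0
python3 -m crank '[{"dx":-3,"dy":0,"dz":0,"spin":0},{"dx":-7,"dy":0,"dz":0,"spin":0},{"dx":-11,"dy":0,"dz":0,"spin":0},{"dx":-15,"dy":0,"dz":0,"spin":0},{"dx":-15,"dy":0,"dz":0,"spin":0},{"dx":-15,"dy":0,"dz":0,"spin":0},{"dx":-15,"dy":0,"dz":0,"spin":0}]' 0
python3 - <<'E'
from h import *
c,o=shot("wrist","w10")
p,w=spots(c,o,o["tool_pos"][2]+11.5,(236,262,328,294),thr=70);print(p,w.mean(0)-o["tool_pos"])
go(605.2,25,160,0.1645)
E
```

```text
time: 12.3
tool_pos: [503.8, 286.7, 12.8]
tcp_rot: [2.053, 1.568, 0.406]
contact_force: [0.2, 0.6, 0.1]
grip_width: 91.8
time: 13.22
tool_pos: [502.7, 286.2, 11.3]
tcp_rot: [2.463, 1.571, 0.816]
contact_force: [-0.0, -0.2, 1.1]
grip_width: 49.5
time: 13.8
tool_pos: [501.9, 285.9, 160.3]
tcp_rot: [-1.153, 1.569, -2.8]
contact_force: [-0.4, 0.4, -2.5]
grip_width: 49.6
[[253.51851852 278.5308642 ]
 [308.79098361 278.72131148]] [-0.12536368  1.35513956 11.5       ]
dx -0.06 dy 12.32 dz 25.21 spin -0.241 | jaw -0.076 q6 0.46 t 13.8
```

```bash
python3 -m crank '[{"dx":0,"dy":12.3,"dz":25.1,"spin":-0.241},{"dx":0,"dy":12.3,"dz":25.1,"spin":-0.241},{"dx":0,"dy":12.3,"dz":25.1,"spin":-0.241},{"dx":0,"dy":12.3,"dz":25.1,"spin":-0.241},{"dx":0,"dy":12.3,"dz":25.1,"spin":-0.241},{"dx":0,"dy":12.3,"dz":25.1,"spin":-0.241},{"dx":0,"dy":12.3,"dz":25.1,"spin":-0.241},{"dx":0,"dy":12.3,"dz":25.1,"spin":-0.241},{"dx":0,"dy":12.3,"dz":25.1,"spin":-0.241},{"dx":0,"dy":12.3,"dz":25.1,"spin":-0.241},{"dx":0,"dy":12.3,"dz":25.1,"spin":-0.241},{"dx":0,"dy":12.3,"dz":25.1,"spin":-0.241}]' 0
python3 - <<'E'
from h import *
c,o=shot("wrist","w11")
p,w=spots(c,o,57,(240,60,320,150),thr=100,amax=1500);print("hole",p,w)
p,w=spots(c,o,52,(240,100,320,240),thr=90,amax=1500);print("b",p,w)
go(604.5,26.1,60,0.1645)
E
```

```text
time: 14.85
tool_pos: [605.6, 28.1, 160.7]
tcp_rot: [-2.027, 1.57, 2.852]
contact_force: [0.6, 1.0, -2.1]
grip_width: 49.6
hole [[285.56        95.62666667]
 [262.17391304 115.05217391]
 [297.75652174 115.16521739]] [[593.22427554 120.92416899  57.        ]
 [577.83614471 104.0067037   57.        ]
 [604.92812487 108.50568601  57.        ]]
b [[262.12844037 114.95412844]
 [297.72321429 115.1875    ]
 [266.46428571 181.89285714]
 [280.24752475 224.5049505 ]] [[577.51396972 103.99647703  52.        ]
 [605.1472894  108.49354285  52.        ]
 [589.09031801  51.68519065  52.        ]
 [606.68381235  16.47736674  52.        ]]
dx 10.09 dy -0.15 dz 0.17 spin 0.002 | jaw 0.167 q6 -0.25 t 14.9
```

View pics/w11.png

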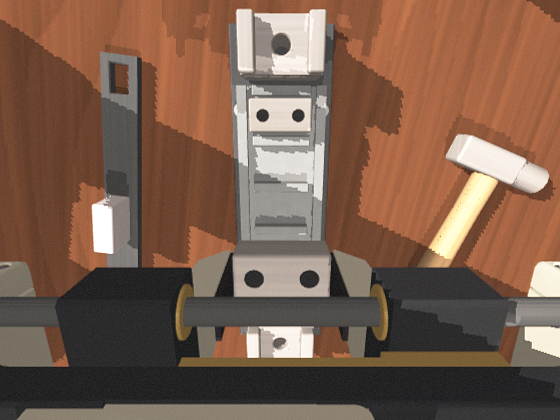

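```bash
python3 -m crank '[{"dx":3,"dy":-0.13,"dz":0.15,"spin":0},{"dx":6,"dy":-0.13,"dz":0.15,"spin":0},{"dx":9,"dy":-0.13,"dz":0.15,"spin":0},{"dx":10,"dy":-0.13,"dz":0.15,"spin":0},{"dx":10.5,"dy":-0.13,"dz":0.15,"spin":0},{"dx":10.5,"dy":-0.13,"dz":0.15,"spin":0},{"dx":10.5,"dy":-0.13,"dz":0.15,"spin":0},{"dx":10.5,"dy":-0.13,"dz":0.15,"spin":0},{"dx":10.5,"dy":-0.13,"dz":0.15,"spin":0},{"dx":10.5,"dy":-0.13,"dz":0.15,"spin":0}]' 0
python3 - <<'E'
from h import *
c,o=shot("wrist","w12")
p,w=spots(c,o,52,(220,60,340,190),thr=90,amax=1500);print("b",p,w)
go(604.7,26.0,41,0.1645)
E
```

```text
time: 15.73
tool_pos: [605.9, 24.9, 57.5]
tcp_rot: [1.363, 1.569, -0.043]
contact_force: [0.5, -0.3, -2.0]
grip_width: 49.5
b [[224.72727273  76.54545455]
 [283.          77.77419355]
 [333.69047619 126.28571429]
 [249.70716511 109.10280374]
 [308.16825397 109.10793651]
 [228.01492537 146.29850746]] [[563.98277589 116.46708108  52.        ]
 [590.84901058 120.42704516  52.        ]
 [618.82850266 102.91270378  52.        ]
 [577.43015697 104.06822698  52.        ]
 [605.06682221 108.68613222  52.        ]
 [569.23345986  84.91684076  52.        ]]
dx 1.62 dy -0.08 dz -0.13 spin 0.000 | jaw 0.165 q6 -0.25 t 15.8
```

View pics/w12.png

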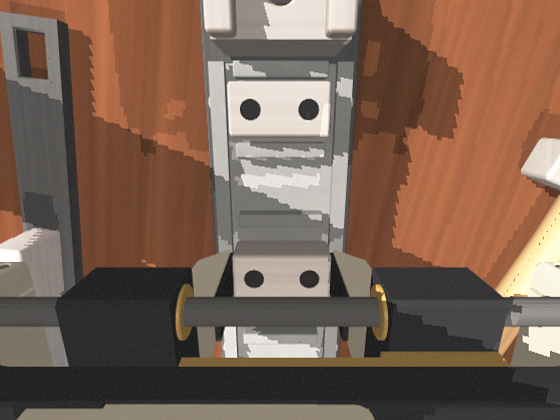

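```bash
python3 -m crank '[{"dx":0.5,"dy":-0.05,"dz":-0.14,"spin":0},{"dx":0.5,"dy":-0.05,"dz":-0.14,"spin":0},{"dx":0.5,"dy":-0.05,"dz":-0.14,"spin":0},{"dx":0.8,"dy":-0.05,"dz":-0.14,"spin":0},{"dx":1.1,"dy":-0.05,"dz":-0.14,"spin":0},{"dx":1.4,"dy":-0.05,"dz":-0.14,"spin":0},{"dx":1.6,"dy":-0.05,"dz":-0.14,"spin":0},{"dx":1.6,"dy":-0.05,"dz":-0.14,"spin":0},{"dx":1.6,"dy":-0.05,"dz":-0.14,"spin":0},{"dx":1.6,"dy":-0.05,"dz":-0.14,"spin":0}]' 0
python3 - <<'E'
from h import *
go(604.7,26.0,41,0.1645)
E
```

```text
time: 16.62
tool_pos: [604.4, 26.2, 41.2]
tcp_rot: [1.245, 1.571, -0.16]
contact_force: [-3.0, 0.2, 7.7]
grip_width: 49.7
dx 0.02 dy 0.03 dz 0.02 spin 0.001 | jaw 0.165 q6 -0.25 t 16.6
```

Touching the floor; release and rise.

```bash
python3 -m crank '[{"dx":0,"dy":0,"dz":0,"spin":0},{"dx":0,"dy":0,"dz":0,"spin":0},{"dx":0,"dy":0,"dz":0,"spin":0},{"dx":0,"dy":0,"dz":0,"spin":0},{"dx":0,"dy":0,"dz":0,"spin":0},{"dx":-3,"dy":0,"dz":0,"spin":0},{"dx":-6,"dy":0,"dz":0,"spin":0},{"dx":-9,"dy":0,"dz":0,"spin":0},{"dx":-12,"dy":0,"dz":0,"spin":0},{"dx":-12,"dy":0,"dz":0,"spin":0},{"dx":-12,"dy":0,"dz":0,"spin":0},{"dx":-12,"dy":0,"dz":0,"spin":0}]' 80
python3 - <<'E'
from h import *
c,o=shot("wrist","w13");
c,_=shot("top","top3")
f=c["frame"];hsv=cv2.cvtColor(f,cv2.COLOR_BGR2HSV)
m=np.zeros(f.shape[:2],bool);m[200:285,165:215]=1
m&=(hsv[...,1]<60)&(hsv[...,2]>110)
for r in rect(m,c,23): print("blank",r)
go(411.3,364.5,130,0.07)
E
```

```text
time: 17.62
tool_pos: [604.0, 26.3, 159.5]
tcp_rot: [-1.91, 1.57, 2.968]
contact_force: [-0.5, 0.5, -0.6]
grip_width: 73.4
blank (array([412.78222656, 362.39831543]), [30.626670837402344, 55.332359313964844], np.float32(3.1372776), array([177.42592593, 258.42592593]))
dx 2.92 dy -13.40 dz -36.52 spin 0.095 | jaw 0.165 q6 -0.25 t 17.7
```

View pics/w13.png

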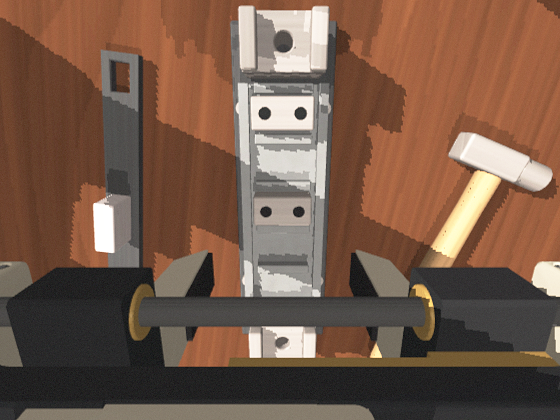

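```bash
python3 -m crank '[{"dx":2.9,"dy":-13.4,"dz":-36.5,"spin":0.095},{"dx":2.9,"dy":-13.4,"dz":-36.5,"spin":0.095},{"dx":2.9,"dy":-13.4,"dz":-36.5,"spin":0.095},{"dx":2.9,"dy":-13.4,"dz":-36.5,"spin":0.095},{"dx":2.9,"dy":-13.4,"dz":-36.5,"spin":0.095},{"dx":2.9,"dy":-13.4,"dz":-36.5,"spin":0.095},{"dx":2.9,"dy":-13.4,"dz":-36.5,"spin":0.095},{"dx":2.9,"dy":-13.4,"dz":-36.5,"spin":0.095},{"dx":2.9,"dy":-13.4,"dz":-36.5,"spin":0.095},{"dx":2.9,"dy":-13.4,"dz":-36.5,"spin":0.095},{"dx":2.9,"dy":-13.4,"dz":-36.5,"spin":0.095},{"dx":2.9,"dy":-13.4,"dz":-36.5,"spin":0.095},{"dx":2.9,"dy":-13.4,"dz":-36.5,"spin":0.095},{"dx":2.9,"dy":-13.4,"dz":-36.5,"spin":0.095},{"dx":2.9,"dy":-13.4,"dz":-36.5,"spin":0.095}]' 100
python3 - <<'E'
from h import *
c,o=shot("wrist","w14")
p,w=spots(c,o,23,(240,190,325,240));print(p,w)
d=w[0]-w[1];print(w.mean(0),np.arctan(d[1]/d[0]));go(w.mean(0)[0],w.mean(0)[1]-1.8,11,np.arctan(d[1]/d[0]))
E
```

```text
time: 18.97
tool_pos: [413.1, 363.1, 131.1]
tcp_rot: [-0.541, 1.571, -2.044]
contact_force: [0.3, -0.4, 0.1]
grip_width: 92.0
[[262.15189873 208.55696203]
 [294.85333333 208.10666667]] [[396.64307863 364.93880977  23.        ]
 [424.48168504 367.25147054  23.        ]]
[410.56238184 366.09514016  23.        ] 0.08288355237521995
dx 12.02 dy -0.24 dz -0.12 spin -0.015 | jaw 0.068 q6 0.51 t 19.0
```

View pics/w14.png

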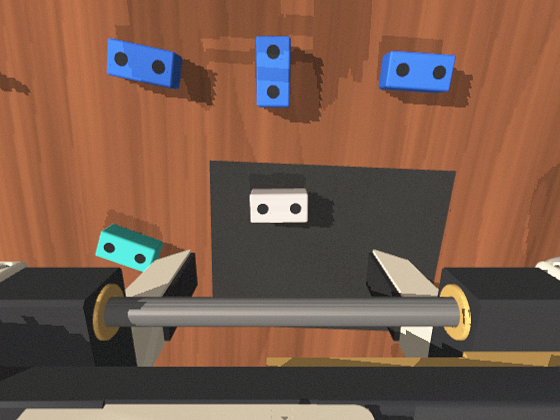

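```bash
python3 -m crank '[{"dx":3,"dy":-0.24,"dz":-0.12,"spin":-0.015},{"dx":6,"dy":-0.24,"dz":-0.12,"spin":-0.015},{"dx":9,"dy":-0.24,"dz":-0.12,"spin":-0.015},{"dx":11,"dy":-0.24,"dz":-0.12,"spin":-0.015},{"dx":12,"dy":-0.24,"dz":-0.12,"spin":-0.015},{"dx":12,"dy":-0.24,"dz":-0.12,"spin":-0.015},{"dx":12,"dy":-0.24,"dz":-0.12,"spin":-0.015},{"dx":12,"dy":-0.24,"dz":-0.12,"spin":-0.015}]' 100
python3 -m crank '[{"dx":0,"dy":0,"dz":0,"spin":0},{"dx":0,"dy":0,"dz":0,"spin":0},{"dx":0,"dy":0,"dz":0,"spin":0},{"dx":0,"dy":0,"dz":0,"spin":0},{"dx":0,"dy":0,"dz":0,"spin":0},{"dx":0,"dy":0,"dz":0,"spin":0},{"dx":0,"dy":0,"dz":0,"spin":0},{"dx":0,"dy":0,"dz":0,"spin":0},{"dx":0,"dy":0,"dz":0,"spin":0},{"dx":0,"dy":0,"dz":0,"spin":0},{"dx":0,"dy":0,"dz":0,"spin":0}]' 0
python3 -m crank '[{"dx":-3,"dy":0,"dz":0,"spin":0},{"dx":-7,"dy":0,"dz":0,"spin":0},{"dx":-11,"dy":0,"dz":0,"spin":0},{"dx":-15,"dy":0,"dz":0,"spin":0},{"dx":-15,"dy":0,"dz":0,"spin":0},{"dx":-15,"dy":0,"dz":0,"spin":0},{"dx":-15,"dy":0,"dz":0,"spin":0}]' 0
python3 - <<'E'
from h import *
c,o=shot("wrist","w15")
p,w=spots(c,o,o["tool_pos"][2]+11.5,(236,262,328,294),thr=70);print(p,w.mean(0)-o["tool_pos"])
go(617.7,-53,160,0.1645)
E
```

```text
time: 19.68
tool_pos: [411.0, 365.7, 12.7]
tcp_rot: [2.089, 1.568, 0.602]
contact_force: [0.6, 0.3, -0.2]
grip_width: 91.9
time: 20.6
tool_pos: [409.9, 365.3, 11.3]
tcp_rot: [2.326, 1.571, 0.84]
contact_force: [0.5, -0.3, 1.4]
grip_width: 49.5
time: 21.18
tool_pos: [409.0, 364.7, 160.1]
tcp_rot: [-1.085, 1.569, -2.571]
contact_force: [0.3, 0.7, -2.6]
grip_width: 49.3
[[253.5        279.5       ]
 [308.85470085 279.5042735 ]] [-0.09565518  0.86054642 11.5       ]
dx -0.05 dy 17.27 dz 43.38 spin -0.079 | jaw 0.085 q6 0.50 t 21.2
```

```bash
python3 -m crank '[{"dx":0,"dy":17.3,"dz":43.3,"spin":-0.079},{"dx":0,"dy":17.3,"dz":43.3,"spin":-0.079},{"dx":0,"dy":17.3,"dz":43.3,"spin":-0.079},{"dx":0,"dy":17.3,"dz":43.3,"spin":-0.079},{"dx":0,"dy":17.3,"dz":43.3,"spin":-0.079},{"dx":0,"dy":17.3,"dz":43.3,"spin":-0.079},{"dx":0,"dy":17.3,"dz":43.3,"spin":-0.079},{"dx":0,"dy":17.3,"dz":43.3,"spin":-0.079},{"dx":0,"dy":17.3,"dz":43.3,"spin":-0.079},{"dx":0,"dy":17.3,"dz":43.3,"spin":-0.079},{"dx":0,"dy":17.3,"dz":43.3,"spin":-0.079},{"dx":0,"dy":17.3,"dz":43.3,"spin":-0.079},{"dx":0,"dy":17.3,"dz":43.3,"spin":-0.079},{"dx":0,"dy":17.3,"dz":43.3,"spin":-0.079},{"dx":0,"dy":17.3,"dz":43.3,"spin":-0.079},{"dx":0,"dy":17.3,"dz":43.3,"spin":-0.079}]' 0
python3 - <<'E'
from h import *
c,o=shot("wrist","w16")
p,w=spots(c,o,52,(220,90,340,150),thr=90,amax=1500);print("b",p,w)
go(617.8,-52.4,58,0.1645)
E
```

```text
time: 22.57
tool_pos: [618.2, -49.8, 160.6]
tcp_rot: [-2.149, 1.569, 2.729]
contact_force: [0.2, 0.7, -1.3]
grip_width: 49.3
b [[262.42519685 116.97637795]
 [297.875      117.1328125 ]] [[590.63138826  24.76293062  52.        ]
 [618.18733254  29.27411223  52.        ]]
dx 10.30 dy -0.09 dz 0.25 spin 0.001 | jaw 0.166 q6 -0.37 t 22.6
```

View pics/w16.png

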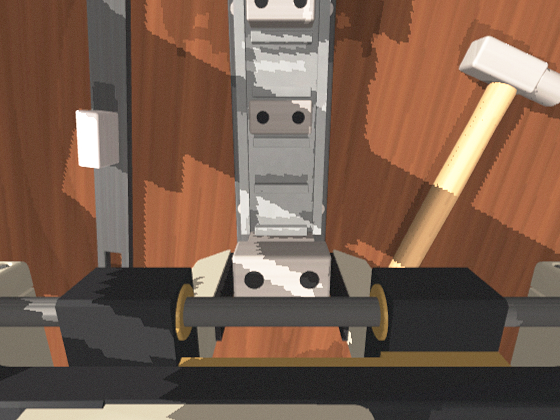

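```bash
python3 -m crank '[{"dx":3,"dy":-0.09,"dz":0.2,"spin":0},{"dx":6,"dy":-0.09,"dz":0.2,"spin":0},{"dx":9,"dy":-0.09,"dz":0.2,"spin":0},{"dx":10,"dy":-0.09,"dz":0.2,"spin":0},{"dx":10.3,"dy":-0.09,"dz":0.2,"spin":0},{"dx":10.3,"dy":-0.09,"dz":0.2,"spin":0},{"dx":10.3,"dy":-0.09,"dz":0.2,"spin":0},{"dx":10.3,"dy":-0.09,"dz":0.2,"spin":0},{"dx":10.3,"dy":-0.09,"dz":0.2,"spin":0},{"dx":10.3,"dy":-0.09,"dz":0.2,"spin":0}]' 0
python3 - <<'E'
from h import *
c,o=shot("wrist","w17")
go(617.8,-52.4,41,0.1645)
E
```

```text
time: 23.45
tool_pos: [619.1, -53.7, 59.5]
tcp_rot: [1.239, 1.569, -0.168]
contact_force: [0.5, 0.1, -1.5]
grip_width: 49.4
dx 1.82 dy -0.09 dz -0.15 spin -0.001 | jaw 0.164 q6 -0.37 t 23.5
```

View pics/w17.png

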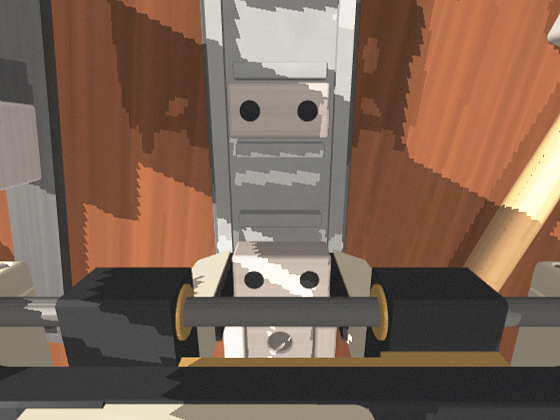

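```bash
python3 -m crank '[{"dx":0.5,"dy":-0.06,"dz":-0.15,"spin":0},{"dx":0.5,"dy":-0.06,"dz":-0.15,"spin":0},{"dx":0.5,"dy":-0.06,"dz":-0.15,"spin":0},{"dx":0.8,"dy":-0.06,"dz":-0.15,"spin":0},{"dx":1.2,"dy":-0.06,"dz":-0.15,"spin":0},{"dx":1.5,"dy":-0.06,"dz":-0.15,"spin":0},{"dx":1.75,"dy":-0.06,"dz":-0.15,"spin":0},{"dx":1.75,"dy":-0.06,"dz":-0.15,"spin":0},{"dx":1.75,"dy":-0.06,"dz":-0.15,"spin":0},{"dx":1.75,"dy":-0.06,"dz":-0.15,"spin":0}]' 0
python3 - <<'E'
from h import *
go(617.8,-52.4,41,0.1645)
E
```

```text
time: 24.33
tool_pos: [617.4, -52.2, 41.3]
tcp_rot: [-2.052, 1.571, 2.824]
contact_force: [-3.4, 1.4, 5.1]
grip_width: 49.7
dx 0.03 dy 0.03 dz 0.03 spin -0.000 | jaw 0.164 q6 -0.37 t 24.3
```

```bash
python3 -m crank '[{"dx":0,"dy":0,"dz":0,"spin":0},{"dx":0,"dy":0,"dz":0,"spin":0},{"dx":0,"dy":0,"dz":0,"spin":0},{"dx":0,"dy":0,"dz":0,"spin":0},{"dx":0,"dy":0,"dz":0,"spin":0},{"dx":-3,"dy":0,"dz":0,"spin":0},{"dx":-6,"dy":0,"dz":0,"spin":0},{"dx":-9,"dy":0,"dz":0,"spin":0},{"dx":-12,"dy":0,"dz":0,"spin":0},{"dx":-15,"dy":0,"dz":0,"spin":0},{"dx":-15,"dy":0,"dz":0,"spin":0},{"dx":-15,"dy":0,"dz":0,"spin":0}]' 80
python3 - <<'E'
from h import *
c,o=shot("wrist","w18");c,_=shot("top","top4");c,_=shot("scene","s4")
cv2.imwrite("pics/s4z.png",cv2.resize(c["frame"][130:310,170:420],None,fx=3,fy=3,interpolation=cv2.INTER_CUBIC))
E
```

```text
time: 25.33
tool_pos: [618.5, -52.4, 192.7]
tcp_rot: [1.223, 1.566, -0.184]
contact_force: [0.4, 0.6, -1.2]
grip_width: 73.3
```

View pics/w18.png

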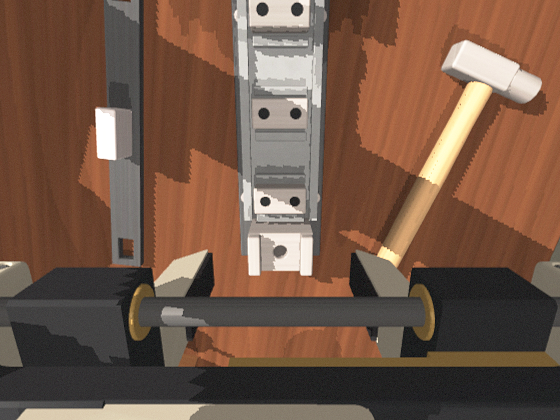

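View pics/s4z.png

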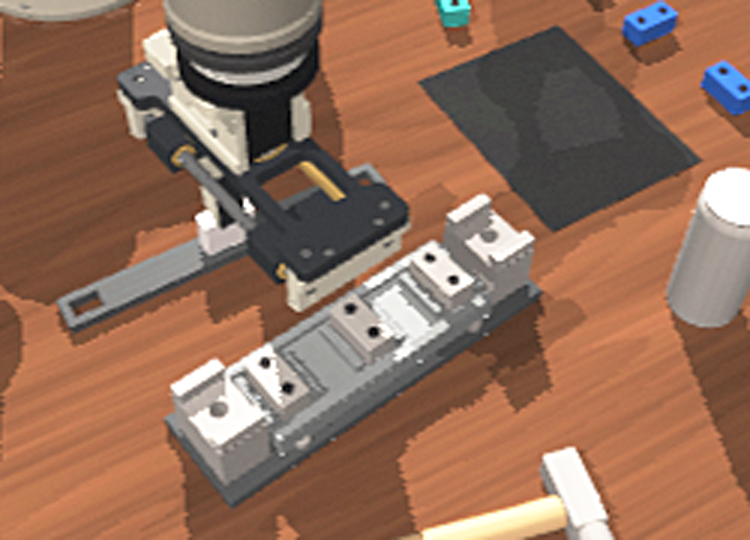

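View pics/top4.png

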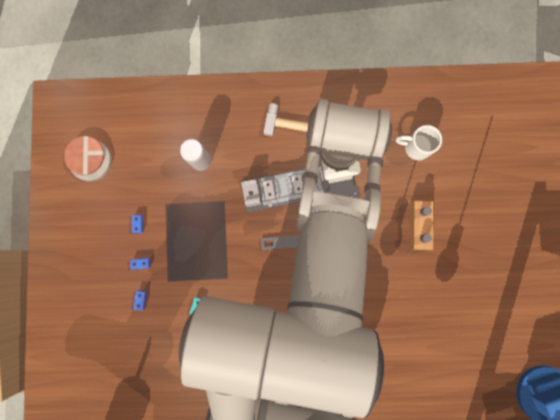

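```bash
python3 - <<'E'
from h import *
o=sensors.get_obs();c=capture("wrist")
p,w=spots(c,o,57,(262,238,300,265),thr=100,amax=900);print("hole R",p,w)
go(452.5,-18,160,0.036)
E
```

```text
hole R [[281.86538462 253.04807692]] [[ 625.20752211 -100.3806938    57.        ]]
dx 2.95 dy -15.65 dz -6.04 spin 0.128 | jaw 0.164 q6 -0.37 t 25.5
```

```bash
python3 -m crank '[{"dx":2.5,"dy":-15.7,"dz":-6,"spin":0.128},{"dx":2.5,"dy":-15.7,"dz":-6,"spin":0.128},{"dx":2.5,"dy":-15.7,"dz":-6,"spin":0.128},{"dx":2.5,"dy":-15.7,"dz":-6,"spin":0.128},{"dx":2.5,"dy":-15.7,"dz":-6,"spin":0.128},{"dx":2.5,"dy":-15.7,"dz":-6,"spin":0.128},{"dx":2.5,"dy":-15.7,"dz":-6,"spin":0.128},{"dx":2.5,"dy":-15.7,"dz":-6,"spin":0.128},{"dx":2.5,"dy":-15.7,"dz":-6,"spin":0.128}]' 100
python3 - <<'E'
from h import *
c,o=shot("wrist","w19");go(452.5,-18,15,0.036)
print(proj(c,[452.5,-18,46],o))
E
```

```text
time: 26.28
tool_pos: [454.4, -19.1, 165.8]
tcp_rot: [1.408, 1.57, -0.127]
contact_force: [-0.6, 0.6, -0.3]
grip_width: 91.8
dx 15.07 dy -0.18 dz -0.11 spin -0.000 | jaw 0.036 q6 -0.25 t 26.3
[[278.93601292 206.78508129]]
```

View pics/w19.png

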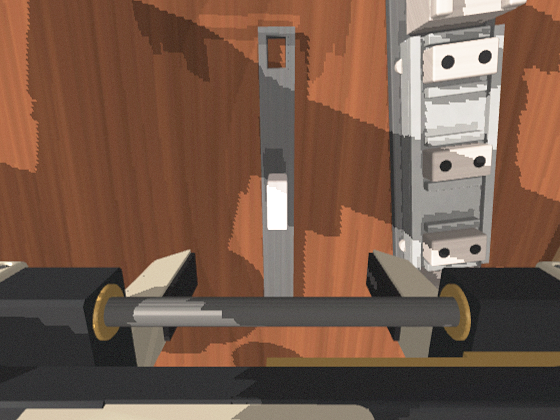

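```bash
python3 - <<'E'
from h import *
o=sensors.get_obs();c=capture("wrist");f=c["frame"];hsv=cv2.cvtColor(f,cv2.COLOR_BGR2HSV)
m=np.zeros(f.shape[:2],bool);m[160:245,255:300]=1
m&=(f.min(2)>200)
for r in rect(m,c,46,o): print("fin",r)
s=ray(c,[[267,38],[287,38],[267.5,68],[286,68]],10,o);print(s.round(1),s.mean(0))
go(452.5,-18,15,0.036)
E
```

```text
fin (array([449.92752075, -16.86561775]), [17.02419662475586, 44.353546142578125], np.float32(1.6115555), array([276.84496124, 205.27906977]))
[[436.8 123.5  10. ]
 [454.1 124.1  10. ]
 [437.8  99.6  10. ]
 [454.2 100.2  10. ]] [445.73508225 111.8356082   10.        ]
dx 15.06 dy -0.14 dz -0.10 spin -0.000 | jaw 0.036 q6 -0.25 t 26.4
```

```bash
python3 -m crank '[{"dx":3.5,"dy":-0.3,"dz":-0.1,"spin":0},{"dx":7,"dy":-0.3,"dz":-0.1,"spin":0},{"dx":10,"dy":-0.3,"dz":-0.1,"spin":0},{"dx":13,"dy":-0.3,"dz":-0.1,"spin":0},{"dx":14.5,"dy":-0.3,"dz":-0.1,"spin":0},{"dx":14.9,"dy":-0.3,"dz":-0.1,"spin":0},{"dx":14.9,"dy":-0.3,"dz":-0.1,"spin":0},{"dx":14.9,"dy":-0.3,"dz":-0.1,"spin":0},{"dx":14.9,"dy":-0.3,"dz":-0.1,"spin":0},{"dx":14.9,"dy":-0.3,"dz":-0.1,"spin":0}]' 100
python3 -m crank '[{"dx":0,"dy":0,"dz":0,"spin":0},{"dx":0,"dy":0,"dz":0,"spin":0},{"dx":0,"dy":0,"dz":0,"spin":0},{"dx":0,"dy":0,"dz":0,"spin":0},{"dx":0,"dy":0,"dz":0,"spin":0},{"dx":0,"dy":0,"dz":0,"spin":0},{"dx":0,"dy":0,"dz":0,"spin":0},{"dx":0,"dy":0,"dz":0,"spin":0},{"dx":0,"dy":0,"dz":0,"spin":0},{"dx":0,"dy":0,"dz":0,"spin":0},{"dx":0,"dy":0,"dz":0,"spin":0},{"dx":0,"dy":0,"dz":0,"spin":0},{"dx":0,"dy":0,"dz":0,"spin":0},{"dx":0,"dy":0,"dz":0,"spin":0},{"dx":0,"dy":0,"dz":0,"spin":0},{"dx":0,"dy":0,"dz":0,"spin":0},{"dx":0,"dy":0,"dz":0,"spin":0}]' 0
python3 - <<'E'
from h import *
c,o=shot("wrist","w20");go(452.5,-18,150,0.036);print(o["tool_pos"])
E
```

```text
time: 27.22
tool_pos: [450.9, -17.9, 17.9]
tcp_rot: [1.357, 1.568, -0.178]
contact_force: [1.0, -0.5, 0.1]
grip_width: 92.0
time: 28.63
tool_pos: [450.0, -17.8, 16.7]
tcp_rot: [1.607, 1.57, 0.072]
contact_force: [0.6, -0.6, -0.7]
grip_width: 17.8
dx -13.33 dy 0.25 dz 0.03 spin -0.000 | jaw 0.036 q6 -0.25 t 28.7
[450.04365582 -17.76957706  16.73126784]
```

View pics/w20.png

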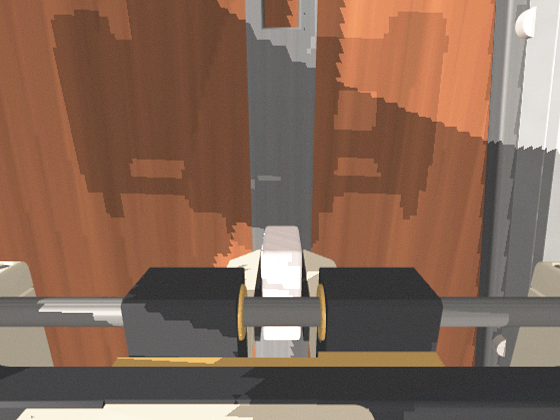

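```bash
python3 -m crank '[{"dx":-3,"dy":0,"dz":0,"spin":0},{"dx":-6,"dy":0,"dz":0,"spin":0},{"dx":-9,"dy":0,"dz":0,"spin":0},{"dx":-12,"dy":0,"dz":0,"spin":0},{"dx":-13.5,"dy":0,"dz":0,"spin":0},{"dx":-13.5,"dy":0,"dz":0,"spin":0},{"dx":-13.5,"dy":0,"dz":0,"spin":0},{"dx":-13.5,"dy":0,"dz":0,"spin":0}]' 0
python3 - <<'E'
from h import *
c,o=shot("wrist","w21");go(604.5,26,150,0.1635)
E
```

```text
time: 29.35
tool_pos: [448.5, -17.5, 150.1]
tcp_rot: [-1.832, 1.567, 2.916]
contact_force: [-0.7, 0.2, -4.1]
grip_width: 18.2
dx -0.07 dy 15.75 dz -3.79 spin -0.128 | jaw 0.036 q6 -0.25 t 29.4
```

View pics/w21.png

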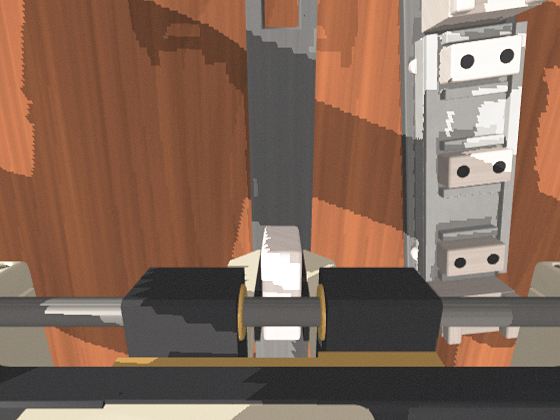

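```bash
python3 - <<'E'
from h import *
o=sensors.get_obs();c=capture("wrist")
f=c["frame"]
print(f[18:40,281].tolist())
M=c["mount"];F=fpx(c)
for uv in ([264,28],[299,28],[282,28],[247,120],[314.5,120]):
    d=M[:3,:3]@np.array([(uv[0]-c["cx"])/F,(uv[1]-c["cy"])/F,1]);p=M[:3,3]
    # tool x = +6.7 (below TCP) is bar top
    print(uv,(p+d*((6.7-p[0])/d[0])).round(1))
E
```

```text
[[63, 95, 162], [74, 103, 169], [72, 101, 167], [73, 103, 170], [71, 101, 167], [71, 103, 165], [70, 98, 163], [71, 99, 166], [71, 99, 157], [102, 114, 142], [129, 129, 129], [127, 132, 131], [128, 130, 133], [130, 132, 133], [136, 136, 140], [132, 133, 137], [131, 131, 134], [133, 135, 137], [135, 136, 140], [131, 136, 138], [129, 132, 133], [132, 135, 138]]
[264, 28] [   6.7   -7.9 -117.7]
[299, 28] [   6.7    7.9 -117.7]
[282, 28] [   6.7    0.2 -117.7]
[247, 120] [  6.7 -16.8 -77.8]
[314.5, 120] [  6.7  16.1 -77.8]
```

```bash
python3 -m crank '[{"dx":0,"dy":15.7,"dz":-3.9,"spin":-0.128},{"dx":0,"dy":15.7,"dz":-3.9,"spin":-0.128},{"dx":0,"dy":15.7,"dz":-3.9,"spin":-0.128},{"dx":0,"dy":15.7,"dz":-3.9,"spin":-0.128},{"dx":0,"dy":15.7,"dz":-3.9,"spin":-0.128},{"dx":0,"dy":15.7,"dz":-3.9,"spin":-0.128},{"dx":0,"dy":15.7,"dz":-3.9,"spin":-0.128},{"dx":0,"dy":15.7,"dz":-3.9,"spin":-0.128},{"dx":0,"dy":15.7,"dz":-3.9,"spin":-0.128},{"dx":0,"dy":15.7,"dz":-3.9,"spin":-0.128},{"dx":0,"dy":15.7,"dz":-3.9,"spin":-0.128}]' 0
python3 - <<'E'
from h import *
c,o=shot("wrist","w22");go(604.4,26.8,90,0.1635)
E
```

```text
time: 30.37
tool_pos: [605.0, 26.6, 152.2]
tcp_rot: [1.418, 1.57, 0.011]
contact_force: [0.3, -0.3, -3.9]
grip_width: 17.7
dx 6.22 dy -0.07 dz -0.03 spin 0.000 | jaw 0.164 q6 -0.25 t 30.4
```

View pics/w22.png

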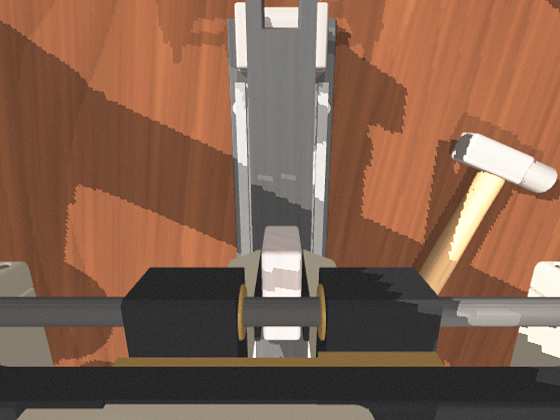

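```bash
python3 -m crank '[{"dx":2.5,"dy":-0.07,"dz":-0.03,"spin":0},{"dx":4.5,"dy":-0.07,"dz":-0.03,"spin":0},{"dx":5.7,"dy":-0.07,"dz":-0.03,"spin":0},{"dx":5.9,"dy":-0.07,"dz":-0.03,"spin":0},{"dx":5.9,"dy":-0.07,"dz":-0.03,"spin":0},{"dx":5.9,"dy":-0.07,"dz":-0.03,"spin":0},{"dx":5.9,"dy":-0.07,"dz":-0.03,"spin":0},{"dx":5.9,"dy":-0.07,"dz":-0.03,"spin":0},{"dx":5.9,"dy":-0.07,"dz":-0.03,"spin":0},{"dx":5.9,"dy":-0.07,"dz":-0.03,"spin":0}]' 0
python3 - <<'E'
from h import *
c,o=shot("wrist","w23");go(604.4,26.8,73.7,0.1635)
c,_=shot("scene","s5")
cv2.imwrite("pics/s5z.png",cv2.resize(c["frame"][130:310,170:420],None,fx=3,fy=3,interpolation=cv2.INTER_CUBIC))
E
```

```text
time: 31.25
tool_pos: [604.9, 27.1, 93.3]
tcp_rot: [1.422, 1.57, 0.016]
contact_force: [0.1, -0.2, -4.2]
grip_width: 17.8
dx 1.94 dy -0.04 dz 0.02 spin 0.001 | jaw 0.164 q6 -0.25 t 31.3
```

View pics/w23.png

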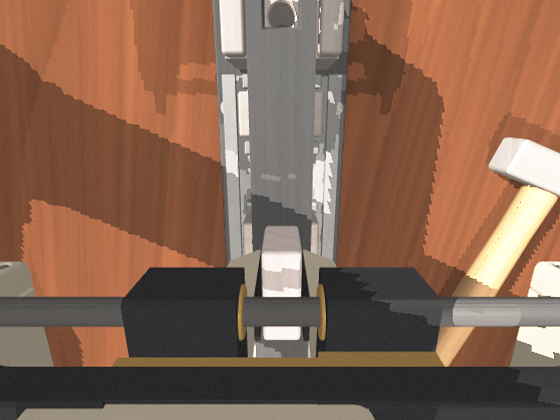

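View pics/s5z.png

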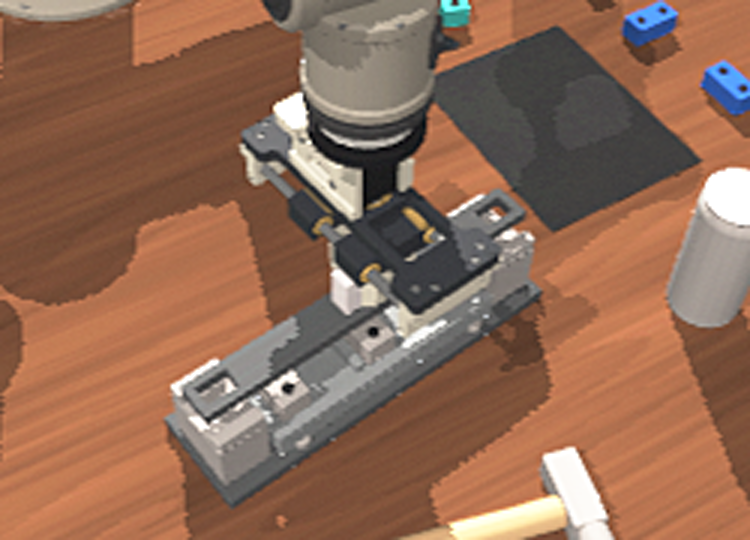

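```bash
python3 -m crank '[{"dx":0.4,"dy":-0.03,"dz":0.0,"spin":0},{"dx":0.8,"dy":-0.03,"dz":0,"spin":0},{"dx":1.1,"dy":-0.03,"dz":0,"spin":0},{"dx":1.4,"dy":-0.03,"dz":0,"spin":0},{"dx":1.6,"dy":-0.03,"dz":0,"spin":0},{"dx":1.75,"dy":-0.03,"dz":0,"spin":0},{"dx":1.75,"dy":-0.03,"dz":0,"spin":0},{"dx":1.75,"dy":-0.03,"dz":0,"spin":0},{"dx":1.75,"dy":-0.03,"dz":0,"spin":0}]' 0
python3 - <<'E'
from h import *
c,o=shot("wrist","w24");go(604.4,26.8,73.7,0.1635)
E
```

```text
time: 32.1
tool_pos: [604.4, 27.0, 75.4]
tcp_rot: [1.592, 1.57, 0.185]
contact_force: [0.1, -0.5, -3.8]
grip_width: 17.9
dx 0.17 dy -0.01 dz 0.02 spin 0.000 | jaw 0.164 q6 -0.25 t 32.1
```

View pics/w24.png

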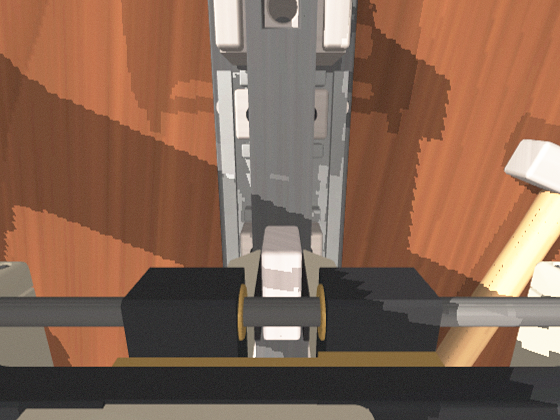

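```bash
python3 -m crank '[{"dx":0.1,"dy":0,"dz":0,"spin":0},{"dx":0.2,"dy":0,"dz":0,"spin":0},{"dx":0.2,"dy":0,"dz":0,"spin":0},{"dx":0.2,"dy":0,"dz":0,"spin":0},{"dx":0.2,"dy":0,"dz":0,"spin":0}]' 0
```

```text
time: 32.57
tool_pos: [604.6, 27.0, 73.7]
tcp_rot: [1.416, 1.57, 0.009]
contact_force: [-1.0, 0.2, 1.0]
grip_width: 18.0
```

```bash
python3 -m crank '[{"dx":0,"dy":0,"dz":0,"spin":0},{"dx":0,"dy":0,"dz":0,"spin":0},{"dx":0,"dy":0,"dz":0,"spin":0},{"dx":0,"dy":0,"dz":0,"spin":0},{"dx":0,"dy":0,"dz":0,"spin":0},{"dx":-2,"dy":0,"dz":0,"spin":0},{"dx":-5,"dy":0,"dz":0,"spin":0},{"dx":-8,"dy":0,"dz":0,"spin":0},{"dx":-11,"dy":0,"dz":0,"spin":0},{"dx":-13,"dy":0,"dz":0,"spin":0},{"dx":-13,"dy":0,"dz":0,"spin":0},{"dx":-13,"dy":0,"dz":0,"spin":0}]' 70
python3 - <<'E'
from h import *
c,o=shot("wrist","w25")
c,_=shot("scene","s6")
cv2.imwrite("pics/s6z.png",cv2.resize(c["frame"][130:310,100:370],None,fx=2.9,fy=2.9,interpolation=cv2.INTER_CUBIC))
go(482,-309,200,0)
E
```

```text
time: 33.57
tool_pos: [604.8, 27.0, 204.4]
tcp_rot: [1.35, 1.568, -0.057]
contact_force: [-0.6, -0.7, -1.0]
grip_width: 64.0
dx 0.22 dy -17.49 dz 31.17 spin 0.164 | jaw 0.164 q6 -0.25 t 33.7
```

View pics/w25.png

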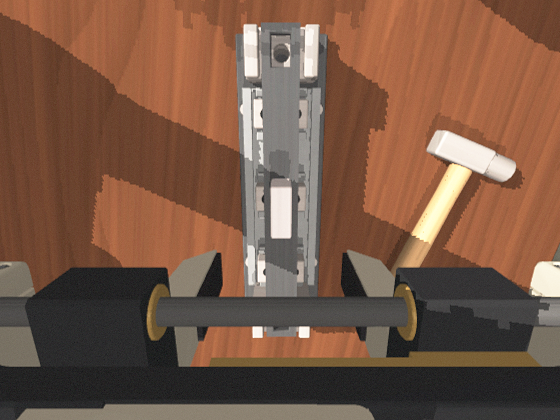

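View pics/s6z.png

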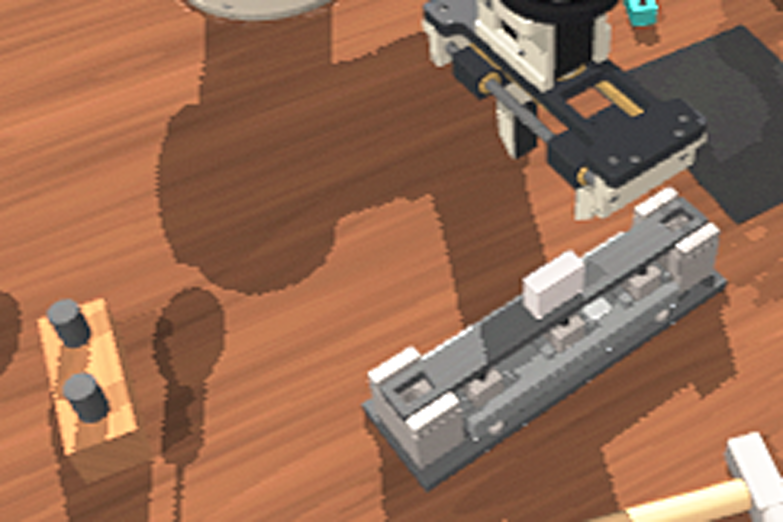

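```bash
python3 -m crank '[{"dx":2,"dy":-15,"dz":31,"spin":0.1},{"dx":2,"dy":-15,"dz":31,"spin":0.1},{"dx":2,"dy":-15,"dz":31,"spin":0.1},{"dx":2,"dy":-15,"dz":31,"spin":0.1},{"dx":2,"dy":-15,"dz":31,"spin":0.1},{"dx":2,"dy":-15,"dz":31,"spin":0.1},{"dx":2,"dy":-15,"dz":31,"spin":0.1},{"dx":2,"dy":-15,"dz":31,"spin":0.1},{"dx":2,"dy":-15,"dz":31,"spin":0.1},{"dx":2,"dy":-15,"dz":31,"spin":0.1},{"dx":2,"dy":-15,"dz":31,"spin":0.1},{"dx":2,"dy":-15,"dz":31,"spin":0.1},{"dx":2,"dy":-15,"dz":31,"spin":0.1}]' 55
python3 - <<'E'
from h import *
c,o=shot("wrist","w26")
print(o["tool_pos"],proj(c,[[517.7,-310,80],[446.8,-305.5,80]],o))
E
```

```text
time: 34.75
tool_pos: [507.5, -301.6, 182.9]
tcp_rot: [-2.789, 1.57, 1.99]
contact_force: [-0.2, 0.1, 0.5]
grip_width: 50.7
[ 507.46359206 -301.60064505  182.8910281 ] [[292.60771811 223.96587657]
 [209.00622215 213.62080991]]
```

View pics/w26.png

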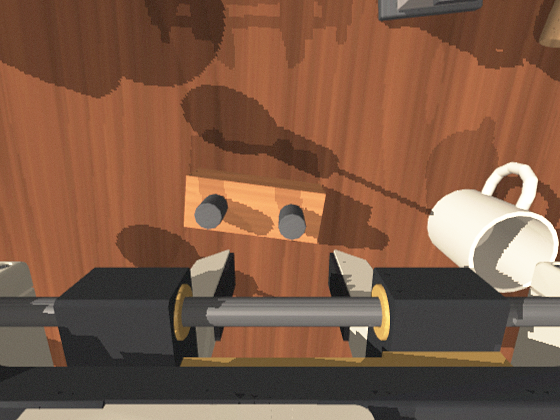

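```bash
python3 - <<'E'
from h import *
o=sensors.get_obs();c=capture("wrist");f=c["frame"]
cv2.imwrite("pics/w27.png",cv2.resize(f[180:260,170:350],None,fx=4,fy=4,interpolation=cv2.INTER_CUBIC))
w=ray(c,[[292,222.5],[209,213.5]],80,o);print(w, o["tool_pos"])
go(w[0][0],w[0][1]-1,100,0.1635)
E
```

```text
[[ 517.21094413 -308.92850531   80.        ]
 [ 446.86548228 -305.60407575   80.        ]] [ 507.54821276 -301.69520933  183.10581117]
dx 8.32 dy 0.91 dz 0.87 spin -0.097 | jaw 0.066 q6 -0.73 t 34.9
```

View pics/w27.png

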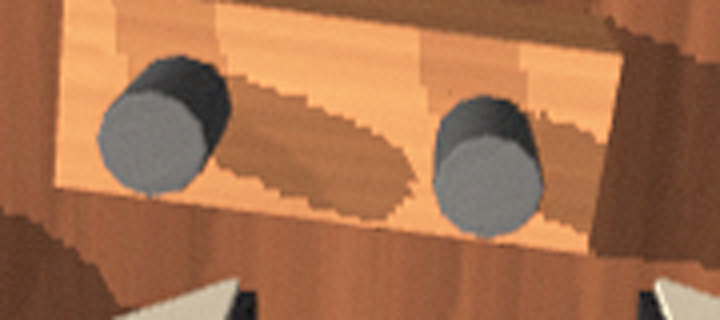

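```bash
python3 - <<'E'
from h import *
o=sensors.get_obs();c=capture("wrist")
w=ray(c,[[292.2,226.8],[207.5,215.5]],80,o);print(w, o["tool_pos"])
c=capture("top")
cv2.imwrite("pics/t27.png",cv2.resize(c["frame"][190:260,400:450],None,fx=8,fy=8,interpolation=cv2.INTER_CUBIC))
E
```

```text
[[ 517.7130348  -312.99848697   80.        ]
 [ 445.60866646 -307.6661851    80.        ]] [ 507.55514136 -301.84626964  183.23116094]
```

View pics/t27.png

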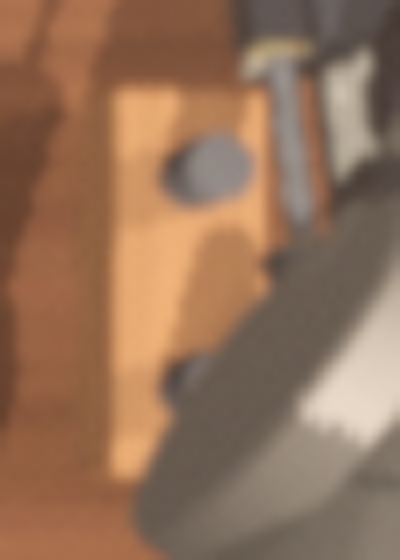

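```bash
python3 - <<'E'
from h import *
go(517.6,-313.5,110,0.1635)
E
```

```text
dx 7.33 dy 0.94 dz 1.18 spin -0.098 | jaw 0.066 q6 -0.73 t 35.0
```

```bash
python3 -m crank '[{"dx":2,"dy":0.9,"dz":1.2,"spin":-0.098},{"dx":5,"dy":0.9,"dz":1.2,"spin":-0.098},{"dx":7.3,"dy":0.9,"dz":1.2,"spin":-0.098},{"dx":7.3,"dy":0.9,"dz":1.2,"spin":-0.098},{"dx":7.3,"dy":0.9,"dz":1.2,"spin":-0.098},{"dx":7.3,"dy":0.9,"dz":1.2,"spin":-0.098},{"dx":7.3,"dy":0.9,"dz":1.2,"spin":-0.098},{"dx":7.3,"dy":0.9,"dz":1.2,"spin":-0.098}]' 55
python3 - <<'E'
from h import *
c,o=shot("wrist","w28")
print(proj(c,[[517.6,-313.5,80]],o));go(517.6,-313.5,54,0.1635)
E
```

```text
time: 35.62
tool_pos: [517.5, -315.2, 112.0]
tcp_rot: [0.758, 1.568, -0.651]
contact_force: [-0.0, 0.3, -0.5]
grip_width: 50.6
[[281.57798158 244.41244835]]
dx 5.78 dy 0.04 dz -0.17 spin -0.001 | jaw 0.162 q6 -0.84 t 35.7
```

View pics/w28.png

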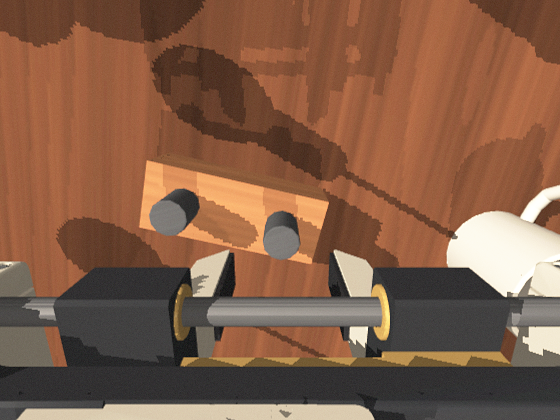

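```bash
python3 -m crank '[{"dx":2,"dy":0.03,"dz":-0.15,"spin":0},{"dx":4,"dy":0.03,"dz":-0.15,"spin":0},{"dx":5.2,"dy":0.03,"dz":-0.15,"spin":0},{"dx":5.7,"dy":0.03,"dz":-0.15,"spin":0},{"dx":5.7,"dy":0.03,"dz":-0.15,"spin":0},{"dx":5.7,"dy":0.03,"dz":-0.15,"spin":0},{"dx":5.7,"dy":0.03,"dz":-0.15,"spin":0},{"dx":5.7,"dy":0.03,"dz":-0.15,"spin":0},{"dx":5.7,"dy":0.03,"dz":-0.15,"spin":0}]' 55
python3 - <<'E'
from h import *
c,o=shot("wrist","w29")
go(517.6,-313.5,54,0.1635)
E
python3 -m crank '[{"dx":0,"dy":0,"dz":0,"spin":0},{"dx":0,"dy":0,"dz":0,"spin":0},{"dx":0,"dy":0,"dz":0,"spin":0},{"dx":0,"dy":0,"dz":0,"spin":0},{"dx":0,"dy":0,"dz":0,"spin":0},{"dx":0,"dy":0,"dz":0,"spin":0},{"dx":0,"dy":0,"dz":0,"spin":0},{"dx":0,"dy":0,"dz":0,"spin":0},{"dx":0,"dy":0,"dz":0,"spin":0},{"dx":0,"dy":0,"dz":0,"spin":0}]' 0
```

```text
time: 36.42
tool_pos: [517.2, -313.5, 54.1]
tcp_rot: [0.793, 1.569, -0.615]
contact_force: [-0.9, -0.1, 0.5]
grip_width: 50.3
dx -0.01 dy 0.05 dz 0.02 spin -0.001 | jaw 0.162 q6 -0.83 t 36.5
time: 37.3
tool_pos: [516.7, -313.2, 53.2]
tcp_rot: [3.099, 1.571, 1.69]
contact_force: [0.1, 0.0, -0.3]
grip_width: 23.4
```

View pics/w29.png

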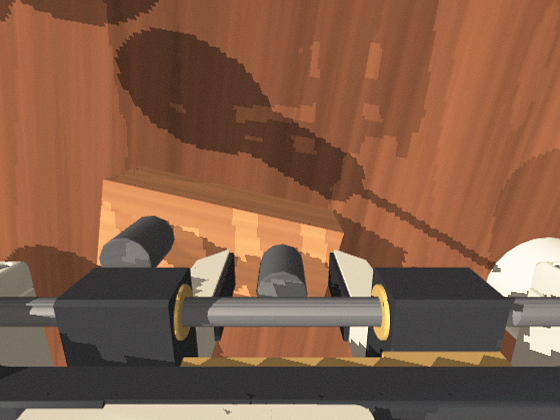

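```bash
python3 -m crank '[{"dx":-2,"dy":0,"dz":0,"spin":0},{"dx":-5,"dy":0,"dz":0,"spin":0},{"dx":-8,"dy":0,"dz":0,"spin":0},{"dx":-11,"dy":0,"dz":0,"spin":0},{"dx":-11,"dy":0,"dz":0,"spin":0},{"dx":-11,"dy":0,"dz":0,"spin":0},{"dx":-11,"dy":0,"dz":0,"spin":0}]' 0
python3 - <<'E'
from h import *
c,o=shot("wrist","w30")
f=c["frame"];cv2.imwrite("pics/w30z.png",cv2.resize(f[210:360,200:360],None,fx=4,fy=4,interpolation=cv2.INTER_CUBIC))
z0=o["tool_pos"]; print(proj(c,[z0+[0,0,27],z0-[0,0,7],z0-[0,0,49]],o))
go(625.5,-102,165,0.1635)
E
```

```text
time: 37.88
tool_pos: [516.3, -312.9, 162.5]
tcp_rot: [-2.451, 1.57, 2.424]
contact_force: [-1.7, 0.1, -0.8]
grip_width: 23.3
[[281.02731707 297.68690657]
 [281.08905971 264.63154156]
 [281.14033427 237.18051136]]
dx -0.31 dy 14.20 dz -19.03 spin -0.002 | jaw 0.162 q6 -0.83 t 37.9
```

View pics/w30z.png

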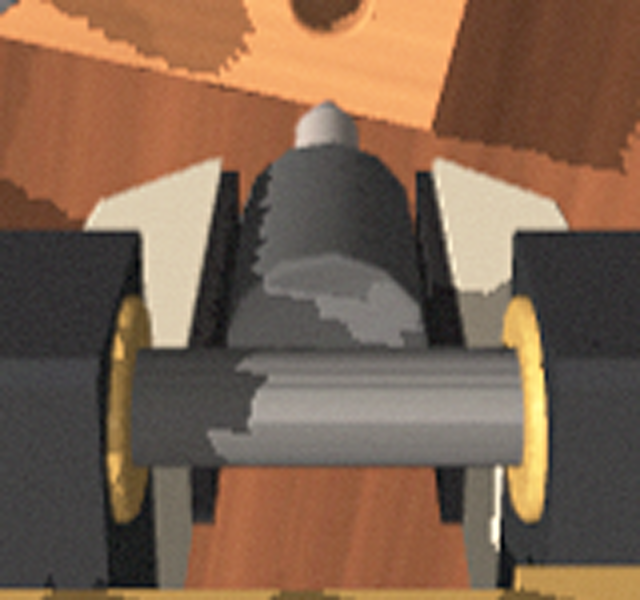

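```bash
python3 -m crank '[{"dx":-0.3,"dy":14.2,"dz":-19,"spin":0},{"dx":-0.3,"dy":14.2,"dz":-19,"spin":0},{"dx":-0.3,"dy":14.2,"dz":-19,"spin":0},{"dx":-0.3,"dy":14.2,"dz":-19,"spin":0},{"dx":-0.3,"dy":14.2,"dz":-19,"spin":0},{"dx":-0.3,"dy":14.2,"dz":-19,"spin":0},{"dx":-0.3,"dy":14.2,"dz":-19,"spin":0},{"dx":-0.3,"dy":14.2,"dz":-19,"spin":0},{"dx":-0.3,"dy":14.2,"dz":-19,"spin":0},{"dx":-0.3,"dy":14.2,"dz":-19,"spin":0},{"dx":-0.3,"dy":14.2,"dz":-19,"spin":0},{"dx":-0.3,"dy":14.2,"dz":-19,"spin":0}]' 0
python3 - <<'E'
from h import *
c,o=shot("wrist","w31")
f=c["frame"];cv2.imwrite("pics/w31z.png",cv2.resize(f[170:320,200:360],None,fx=4,fy=4,interpolation=cv2.INTER_CUBIC))
z0=o["tool_pos"]; print(z0,proj(c,[z0-[0,0,49],[625.2,-100.4,57]],o))
go(625.4,-101.4,120,0.1635)
E
```

```text
time: 38.93
tool_pos: [625.8, -104.1, 166.1]
tcp_rot: [-1.933, 1.57, 2.94]
contact_force: [0.4, -1.2, -1.2]
grip_width: 23.0
[ 625.7757309  -104.09930716  166.07859215] [[281.1099462  237.12369566]
 [281.15818763 207.35632832]]
dx 4.62 dy -0.01 dz -0.26 spin -0.003 | jaw 0.160 q6 -0.45 t 39.0
```

View pics/w31z.png

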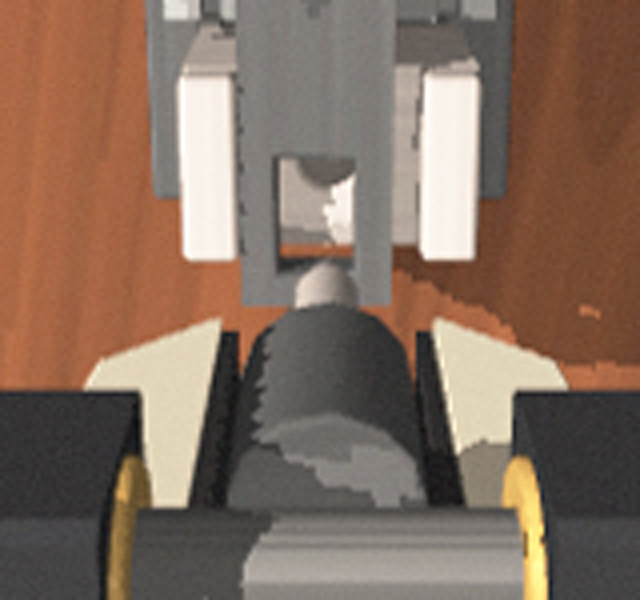

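```bash
python3 - <<'E'
from h import *
o=sensors.get_obs();c=capture("wrist")
q=lambda x,y:[200+x/4,170+y/4]
a=ray(c,[q(277,156),q(355,156),q(277,272),q(357,272)],67,o);print("slot",a.round(1),a.mean(0))
b=ray(c,[q(327,187)],57,o);print("hole low edge",b, b[0]+[-.16*7,.9865*7,0])
e=ray(c,[q(243,305),q(391,305)],67,o);print("bar end",e)
print("rack frame slot minus hole(wrist):",rk(a.mean(0)-np.array([625.2,-100.4,0])), "end", rk(e.mean(0)-np.array([625.2,-100.4,0])))
E
```

```text
slot [[ 615.4 -100.4   67. ]
 [ 631.3  -97.8   67. ]
 [ 619.3 -125.8   67. ]
 [ 636.  -123.1   67. ]] [ 625.51095247 -111.75510316   67.        ]
hole low edge [[ 627.23275342 -108.53643014   57.        ]] [ 626.11275342 -101.63093014   57.        ]
bar end [[ 613.20982723 -134.43619971   67.        ]
 [ 644.4889252  -129.36392952   67.        ]]
rack frame slot minus hole(wrist): [ -1.5527881  -11.25272893] end [ -1.55842767 -31.67243787]
```

```bash
python3 - <<'E'
from h import *
c,_=shot("scene","s7")
cv2.imwrite("pics/s7z.png",cv2.resize(c["frame"][150:310,200:400],None,fx=3.7,fy=3.7,interpolation=cv2.INTER_CUBIC))
c,_=shot("top","t7");cv2.imwrite("pics/t7z.png",cv2.resize(c["frame"][140:270,230:380],None,fx=4.5,fy=4.5,interpolation=cv2.INTER_CUBIC))
E
```

```text
(no output)
```

View pics/s7z.png

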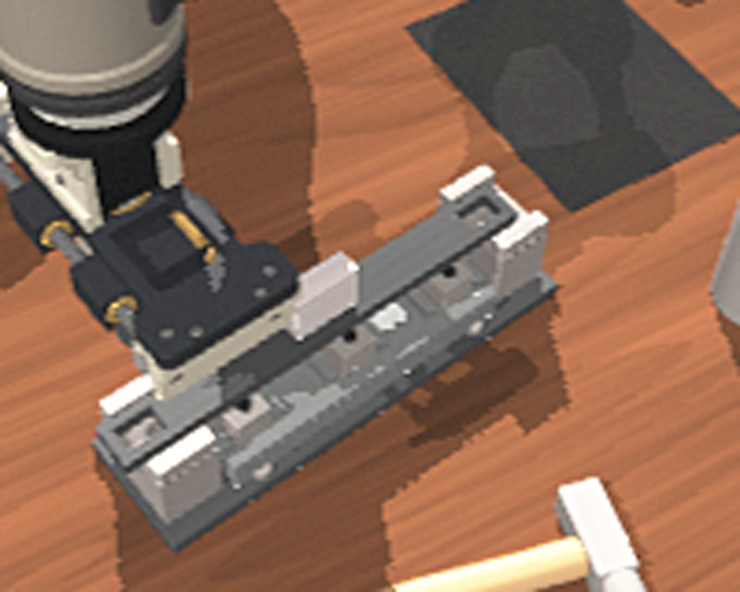

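View pics/t7z.png

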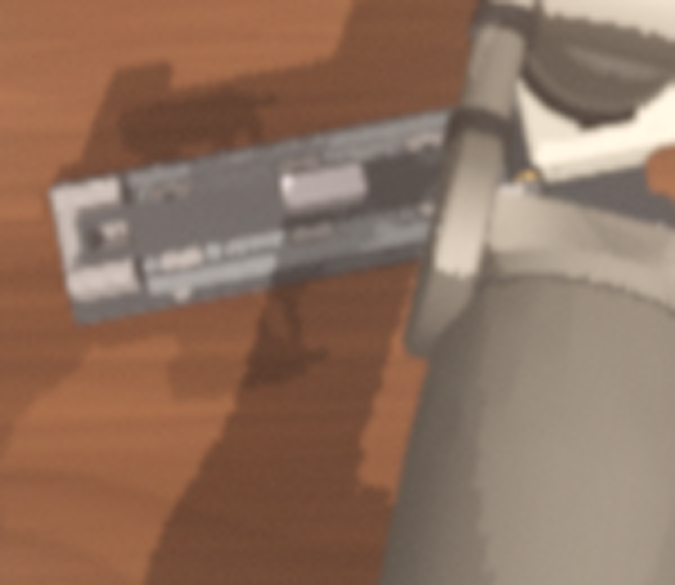

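```bash
python3 - <<'E'
from h import *
go(516.7,-313.2,162,0.1625)
E
```

```text
dx 0.43 dy -14.17 dz 18.96 spin -0.001 | jaw 0.161 q6 -0.45 t 39.1
```

```bash
python3 -m crank '[{"dx":0.3,"dy":-14.2,"dz":19,"spin":0},{"dx":0.3,"dy":-14.2,"dz":19,"spin":0},{"dx":0.3,"dy":-14.2,"dz":19,"spin":0},{"dx":0.3,"dy":-14.2,"dz":19,"spin":0},{"dx":0.3,"dy":-14.2,"dz":19,"spin":0},{"dx":0.3,"dy":-14.2,"dz":19,"spin":0},{"dx":0.3,"dy":-14.2,"dz":19,"spin":0},{"dx":0.3,"dy":-14.2,"dz":19,"spin":0},{"dx":0.3,"dy":-14.2,"dz":19,"spin":0},{"dx":0.3,"dy":-14.2,"dz":19,"spin":0},{"dx":0.3,"dy":-14.2,"dz":19,"spin":0},{"dx":0.3,"dy":-14.2,"dz":19,"spin":0}]' 0
python3 - <<'E'
from h import *
go(516.7,-313.2,110,0.1625)
E
```

```text
time: 40.13
tool_pos: [517.4, -312.0, 163.2]
tcp_rot: [2.409, 1.571, 1.002]
contact_force: [-0.4, 0.5, -0.8]
grip_width: 23.2
dx 5.32 dy -0.09 dz 0.10 spin 0.001 | jaw 0.164 q6 -0.83 t 40.1
```

```bash
python3 -m crank '[{"dx":2,"dy":-0.05,"dz":0.1,"spin":0},{"dx":4,"dy":-0.05,"dz":0.1,"spin":0},{"dx":5,"dy":-0.05,"dz":0.1,"spin":0},{"dx":5,"dy":-0.05,"dz":0.1,"spin":0},{"dx":5,"dy":-0.05,"dz":0.1,"spin":0},{"dx":5,"dy":-0.05,"dz":0.1,"spin":0},{"dx":5,"dy":-0.05,"dz":0.1,"spin":0},{"dx":5,"dy":-0.05,"dz":0.1,"spin":0}]' 0
python3 - <<'E'
from h import *
go(516.7,-313.2,54.5,0.1625)
E
```

```text
time: 40.8
tool_pos: [516.9, -314.6, 114.3]
tcp_rot: [0.798, 1.569, -0.611]
contact_force: [0.0, -0.4, -0.3]
grip_width: 23.4
dx 5.98 dy -0.01 dz -0.15 spin -0.000 | jaw 0.162 q6 -0.84 t 40.8
```

```bash
python3 -m crank '[{"dx":0,"dy":0,"dz":-0.13,"spin":0},{"dx":1.5,"dy":0,"dz":-0.13,"spin":0},{"dx":3,"dy":0,"dz":-0.13,"spin":0},{"dx":4.5,"dy":0,"dz":-0.13,"spin":0},{"dx":5.5,"dy":0,"dz":-0.13,"spin":0},{"dx":5.8,"dy":0,"dz":-0.13,"spin":0},{"dx":5.8,"dy":0,"dz":-0.13,"spin":0},{"dx":5.8,"dy":0,"dz":-0.13,"spin":0},{"dx":5.8,"dy":0,"dz":-0.13,"spin":0}]' 0
python3 -m crank '[{"dx":0.1,"dy":0,"dz":0,"spin":0},{"dx":0.1,"dy":0,"dz":0,"spin":0},{"dx":0.1,"dy":0,"dz":0,"spin":0}]' 0
```

```text
time: 41.55
tool_pos: [516.8, -313.4, 56.2]
tcp_rot: [0.791, 1.569, -0.618]
contact_force: [-0.6, -0.3, -0.4]
grip_width: 23.0
time: 41.8
tool_pos: [516.4, -313.1, 54.6]
tcp_rot: [0.85, 1.57, -0.558]
contact_force: [-0.5, -0.7, -0.5]
grip_width: 23.4
```

```bash
python3 -m crank '[{"dx":0.05,"dy":0,"dz":0,"spin":0},{"dx":0.05,"dy":0,"dz":0,"spin":0},{"dx":0.05,"dy":0,"dz":0,"spin":0},{"dx":0.05,"dy":0,"dz":0,"spin":0},{"dx":0.05,"dy":0,"dz":0,"spin":0},{"dx":-3,"dy":0,"dz":0,"spin":0},{"dx":-7,"dy":0,"dz":0,"spin":0},{"dx":-11,"dy":0,"dz":0,"spin":0},{"dx":-13,"dy":0,"dz":0,"spin":0},{"dx":-13,"dy":0,"dz":0,"spin":0},{"dx":-13,"dy":0,"dz":0,"spin":0}]' 55
python3 - <<'E'
from h import *
c,o=shot("wrist","w32")
go(606,15.5,185,0.1635)
E
```

```text
time: 42.72
tool_pos: [516.6, -313.3, 185.5]
tcp_rot: [0.769, 1.568, -0.639]
contact_force: [0.2, 0.1, -0.7]
grip_width: 50.4
dx -0.12 dy 14.19 dz -30.94 spin -0.001 | jaw 0.162 q6 -0.83 t 42.8
```

View pics/w32.png

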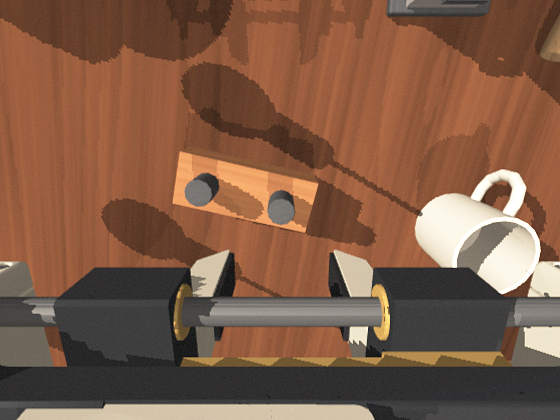

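Both pins stand in the block again. Back to the bar.

```bash
python3 -m crank '[{"dx":0,"dy":14.2,"dz":-31,"spin":0},{"dx":0,"dy":14.2,"dz":-31,"spin":0},{"dx":0,"dy":14.2,"dz":-31,"spin":0},{"dx":0,"dy":14.2,"dz":-31,"spin":0},{"dx":0,"dy":14.2,"dz":-31,"spin":0},{"dx":0,"dy":14.2,"dz":-31,"spin":0},{"dx":0,"dy":14.2,"dz":-31,"spin":0},{"dx":0,"dy":14.2,"dz":-31,"spin":0},{"dx":0,"dy":14.2,"dz":-31,"spin":0},{"dx":0,"dy":14.2,"dz":-31,"spin":0},{"dx":0,"dy":14.2,"dz":-31,"spin":0},{"dx":0,"dy":14.2,"dz":-31,"spin":0},{"dx":0,"dy":14.2,"dz":-31,"spin":0},{"dx":0,"dy":14.2,"dz":-31,"spin":0}]' 70
python3 - <<'E'
from h import *
c,o=shot("wrist","w33");f=c["frame"]
m=np.zeros(f.shape[:2],bool);m[150:260,262:300]=1
m&=(f.min(2)>150)
for r in rect(m,c,103,o): print("fin",r)
go(606,15.5,75,0.1635)
E
```

```text
time: 43.93
tool_pos: [606.1, 14.2, 184.0]
tcp_rot: [-1.508, 1.57, -2.919]
contact_force: [0.6, -0.1, -0.7]
grip_width: 63.9
fin (array([603.93939209,  16.98170471]), [16.95115089416504, 44.948219299316406], np.float32(1.7190924), array([278.72483221, 217.72483221]))
dx 10.92 dy -0.00 dz -0.11 spin -0.004 | jaw 0.160 q6 -0.26 t 44.0
```

View pics/w33.png

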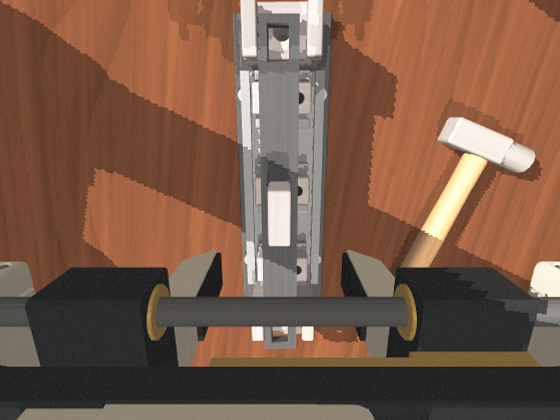

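```bash
python3 -m crank '[{"dx":3,"dy":-0.04,"dz":-0.08,"spin":-0.004},{"dx":6,"dy":-0.04,"dz":-0.08,"spin":-0.004},{"dx":9,"dy":-0.04,"dz":-0.08,"spin":-0.004},{"dx":10.5,"dy":-0.04,"dz":-0.08,"spin":-0.004},{"dx":10.8,"dy":-0.04,"dz":-0.08,"spin":-0.004},{"dx":10.8,"dy":-0.04,"dz":-0.08,"spin":-0.004},{"dx":10.8,"dy":-0.04,"dz":-0.08,"spin":-0.004},{"dx":10.8,"dy":-0.04,"dz":-0.08,"spin":-0.004},{"dx":10.8,"dy":-0.04,"dz":-0.08,"spin":-0.004}]' 70
python3 - <<'E'
from h import *
go(606,15.5,74.5,0.1635)
E
```

```text
time: 44.73
tool_pos: [606.8, 16.4, 77.9]
tcp_rot: [1.341, 1.568, -0.064]
contact_force: [-0.2, 0.4, 0.9]
grip_width: 63.9
dx 0.34 dy -0.09 dz 0.07 spin 0.002 | jaw 0.166 q6 -0.27 t 44.7
```

```bash
python3 -m crank '[{"dx":0.2,"dy":-0.06,"dz":0,"spin":0},{"dx":0.2,"dy":-0.06,"dz":0,"spin":0},{"dx":0.2,"dy":-0.06,"dz":0,"spin":0},{"dx":0.2,"dy":-0.06,"dz":0,"spin":0},{"dx":0.2,"dy":-0.06,"dz":0,"spin":0},{"dx":0.2,"dy":-0.06,"dz":0,"spin":0},{"dx":0.2,"dy":-0.06,"dz":0,"spin":0},{"dx":0.2,"dy":-0.06,"dz":0,"spin":0},{"dx":0.2,"dy":-0.06,"dz":0,"spin":0},{"dx":0.2,"dy":-0.06,"dz":0,"spin":0},{"dx":0.2,"dy":-0.06,"dz":0,"spin":0},{"dx":0.2,"dy":-0.06,"dz":0,"spin":0},{"dx":0.2,"dy":-0.06,"dz":0,"spin":0},{"dx":0.2,"dy":-0.06,"dz":0,"spin":0}]' 0
python3 - <<'E'
from h import *
c,o=shot("wrist","w34");go(606,15.5,74.5,0.1635);print(o["tool_pos"],o["contact_force"],o["moment"])
E
```

```text
time: 45.9
tool_pos: [604.9, 16.5, 74.2]
tcp_rot: [-1.911, 1.57, 2.967]
contact_force: [-2.3, -0.4, 2.6]
grip_width: 17.7
dx -0.03 dy 0.08 dz 0.11 spin 0.002 | jaw 0.166 q6 -0.27 t 46.0
[604.9070056   16.49797123  74.16902871] [-2.31003842 -0.35618561  2.56842782] [-0.10925716  0.48954692 -0.11416403]
```

View pics/w34.png

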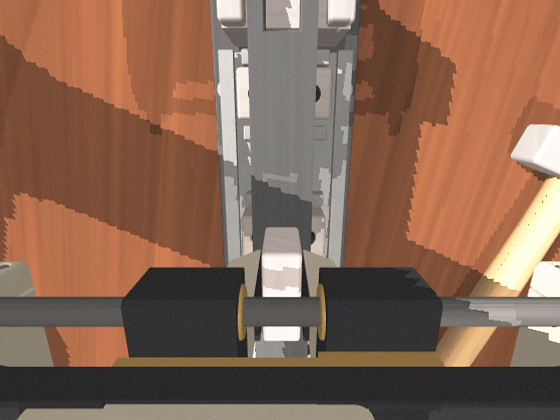

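```bash
python3 -m crank '[{"dx":-0.3,"dy":0,"dz":0,"spin":0},{"dx":-0.6,"dy":0.05,"dz":0,"spin":0},{"dx":-0.6,"dy":0.12,"dz":-0.4,"spin":-0},{"dx":-0.6,"dy":0.12,"dz":-0.8,"spin":0},{"dx":-0.6,"dy":0.12,"dz":-1.06,"spin":0},{"dx":-0.6,"dy":0.12,"dz":-1.06,"spin":0},{"dx":-0.6,"dy":0.12,"dz":-1.06,"spin":0},{"dx":-0.6,"dy":0.12,"dz":-1.06,"spin":0},{"dx":-0.6,"dy":0.12,"dz":-1.06,"spin":0}]' 0
python3 - <<'E'
from h import *
c,o=shot("wrist","w35");go(604.4,27,74,0.1635)
E
```

```text
time: 46.7
tool_pos: [604.7, 27.1, 80.2]
tcp_rot: [-2.009, 1.571, 2.869]
contact_force: [0.9, 0.1, -4.7]
grip_width: 17.6
dx 0.62 dy -0.03 dz -0.00 spin 0.002 | jaw 0.166 q6 -0.25 t 46.8
```

View pics/w35.png

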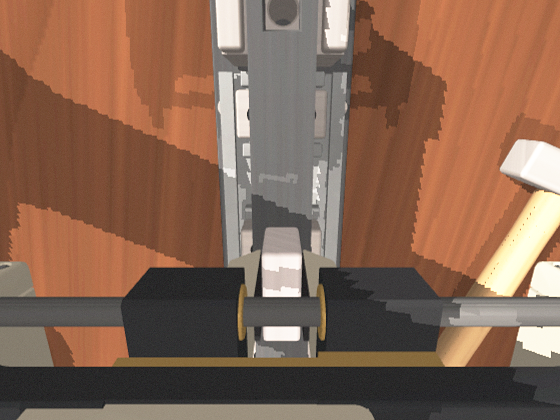

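Same good alignment as before. Lower, release, rise.

```bash
python3 -m crank '[{"dx":0.3,"dy":-0.03,"dz":0,"spin":0},{"dx":0.5,"dy":-0.03,"dz":0,"spin":0},{"dx":0.62,"dy":-0.03,"dz":0,"spin":0},{"dx":0.62,"dy":-0.03,"dz":0,"spin":0},{"dx":0.62,"dy":-0.03,"dz":0,"spin":0},{"dx":0.62,"dy":-0.03,"dz":0,"spin":0}]' 0
python3 -m crank '[{"dx":0,"dy":0,"dz":0,"spin":0},{"dx":0,"dy":0,"dz":0,"spin":0},{"dx":0,"dy":0,"dz":0,"spin":0},{"dx":0,"dy":0,"dz":0,"spin":0},{"dx":0,"dy":0,"dz":0,"spin":0},{"dx":-2,"dy":0,"dz":0,"spin":0},{"dx":-5,"dy":0,"dz":0,"spin":0},{"dx":-8,"dy":0,"dz":0,"spin":0},{"dx":-11,"dy":0,"dz":0,"spin":0},{"dx":-11,"dy":0,"dz":0,"spin":0},{"dx":-11,"dy":0,"dz":0,"spin":0}]' 70
python3 - <<'E'
from h import *
c,o=shot("wrist","w36");go(516.5,-313.3,185,0.1625)
E
```

```text
time: 47.25
tool_pos: [604.2, 27.0, 74.1]
tcp_rot: [-1.464, 1.571, -2.868]
contact_force: [-2.5, -0.5, -0.7]
grip_width: 18.1
time: 48.17
tool_pos: [605.4, 27.0, 186.0]
tcp_rot: [1.336, 1.566, -0.069]
contact_force: [-0.2, 1.1, -0.8]
grip_width: 64.1
dx -0.09 dy -14.29 dz 32.12 spin 0.004 | jaw 0.166 q6 -0.25 t 48.2
```

View pics/w36.png

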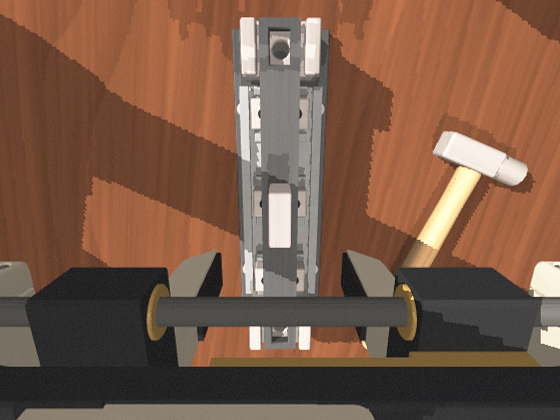

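```bash
python3 -m crank '[{"dx":0,"dy":-14.3,"dz":32.1,"spin":0.004},{"dx":0,"dy":-14.3,"dz":32.1,"spin":0.004},{"dx":0,"dy":-14.3,"dz":32.1,"spin":0.004},{"dx":0,"dy":-14.3,"dz":32.1,"spin":0.004},{"dx":0,"dy":-14.3,"dz":32.1,"spin":0.004},{"dx":0,"dy":-14.3,"dz":32.1,"spin":0.004},{"dx":0,"dy":-14.3,"dz":32.1,"spin":0.004},{"dx":0,"dy":-14.3,"dz":32.1,"spin":0.004},{"dx":0,"dy":-14.3,"dz":32.1,"spin":0.004},{"dx":0,"dy":-14.3,"dz":32.1,"spin":0.004},{"dx":0,"dy":-14.3,"dz":32.1,"spin":0.004},{"dx":0,"dy":-14.3,"dz":32.1,"spin":0.004},{"dx":0,"dy":-14.3,"dz":32.1,"spin":0.004},{"dx":0,"dy":-14.3,"dz":32.1,"spin":0.004}]' 55
python3 - <<'E'
from h import *
c,o=shot("wrist","w37");go(516.6,-313.3,54,0.1625)
cv2.imwrite("pics/w37z.png",cv2.resize(c["frame"][150:330,150:370],None,fx=3,fy=3))
print(proj(c,[516.6,-313,80],o))
E
```

```text
time: 49.38
tool_pos: [516.8, -311.7, 183.8]
tcp_rot: [-2.816, 1.57, 2.061]
contact_force: [0.4, -0.9, 0.8]
grip_width: 50.5
dx 12.99 dy -0.05 dz 0.15 spin 0.001 | jaw 0.164 q6 -0.83 t 49.4
[[280.60370945 214.90176182]]
```

View pics/w37z.png

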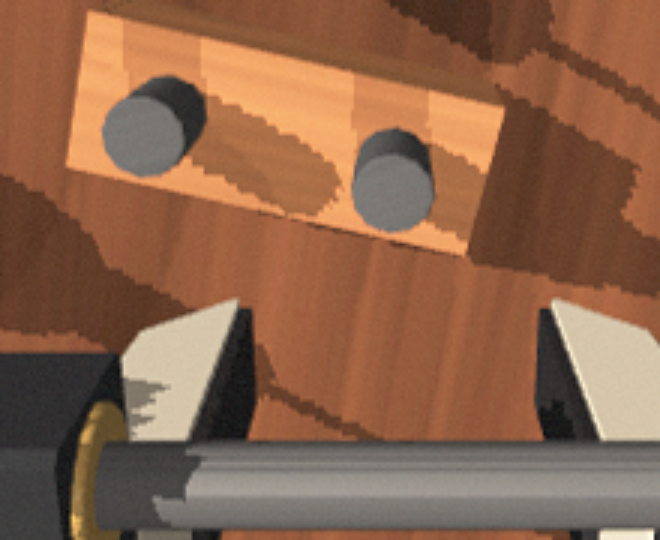

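```bash
python3 -m crank '[{"dx":3,"dy":-0.03,"dz":0.12,"spin":0},{"dx":6,"dy":-0.03,"dz":0.12,"spin":0},{"dx":9,"dy":-0.03,"dz":0.12,"spin":0},{"dx":11,"dy":-0.03,"dz":0.12,"spin":0},{"dx":12.5,"dy":-0.03,"dz":0.12,"spin":0},{"dx":12.9,"dy":-0.03,"dz":0.12,"spin":0},{"dx":12.9,"dy":-0.03,"dz":0.12,"spin":0},{"dx":12.9,"dy":-0.03,"dz":0.12,"spin":0},{"dx":12.9,"dy":-0.03,"dz":0.12,"spin":0},{"dx":12.9,"dy":-0.03,"dz":0.12,"spin":0}]' 55
python3 - <<'E'
from h import *
go(516.6,-313.3,54,0.1625)
E
```

```text
time: 50.27
tool_pos: [517.0, -314.7, 56.4]
tcp_rot: [0.768, 1.568, -0.64]
contact_force: [0.3, 0.2, -0.9]
grip_width: 50.5
dx 0.24 dy -0.02 dz -0.15 spin -0.000 | jaw 0.162 q6 -0.84 t 50.3
```

```bash
python3 -m crank '[{"dx":0.15,"dy":0,"dz":-0.14,"spin":0},{"dx":0.15,"dy":0,"dz":-0.14,"spin":0},{"dx":0.15,"dy":0,"dz":-0.14,"spin":0},{"dx":0.15,"dy":0,"dz":-0.14,"spin":0}]' 55
python3 -m crank '[{"dx":0,"dy":0,"dz":0,"spin":0},{"dx":0,"dy":0,"dz":0,"spin":0},{"dx":0,"dy":0,"dz":0,"spin":0},{"dx":0,"dy":0,"dz":0,"spin":0},{"dx":0,"dy":0,"dz":0,"spin":0},{"dx":0,"dy":0,"dz":0,"spin":0},{"dx":0,"dy":0,"dz":0,"spin":0},{"dx":0,"dy":0,"dz":0,"spin":0},{"dx":0,"dy":0,"dz":0,"spin":0}]' 0
python3 -m crank '[{"dx":-2,"dy":0,"dz":0,"spin":0},{"dx":-5,"dy":0,"dz":0,"spin":0},{"dx":-8,"dy":0,"dz":0,"spin":0},{"dx":-11,"dy":0,"dz":0,"spin":0},{"dx":-11,"dy":0,"dz":0,"spin":0},{"dx":-11,"dy":0,"dz":0,"spin":0},{"dx":-11,"dy":0,"dz":0,"spin":0}]' 0
python3 - <<'E'
from h import *
go(625.5,-102,164,0.1635)
E
```

```text
time: 50.6
tool_pos: [516.1, -313.0, 53.7]
tcp_rot: [1.25, 1.571, -0.159]
contact_force: [-0.0, 0.7, -0.3]
grip_width: 50.7
time: 51.35
tool_pos: [516.1, -313.0, 53.4]
tcp_rot: [2.851, 1.571, 1.443]
contact_force: [-0.1, 0.6, 0.2]
grip_width: 23.3
time: 51.93
tool_pos: [515.6, -312.6, 162.8]
tcp_rot: [-2.448, 1.57, 2.426]
contact_force: [0.5, -0.4, -0.2]
grip_width: 23.2
dx -0.11 dy 14.25 dz -19.02 spin -0.001 | jaw 0.162 q6 -0.83 t 51.9
```

```bash
python3 -m crank '[{"dx":0,"dy":14.2,"dz":-19,"spin":0},{"dx":0,"dy":14.2,"dz":-19,"spin":0},{"dx":0,"dy":14.2,"dz":-19,"spin":0},{"dx":0,"dy":14.2,"dz":-19,"spin":0},{"dx":0,"dy":14.2,"dz":-19,"spin":0},{"dx":0,"dy":14.2,"dz":-19,"spin":0},{"dx":0,"dy":14.2,"dz":-19,"spin":0},{"dx":0,"dy":14.2,"dz":-19,"spin":0},{"dx":0,"dy":14.2,"dz":-19,"spin":0},{"dx":0,"dy":14.2,"dz":-19,"spin":0},{"dx":0,"dy":14.2,"dz":-19,"spin":0},{"dx":0,"dy":14.2,"dz":-19,"spin":0},{"dx":0,"dy":14.2,"dz":-19,"spin":0}]' 0
python3 - <<'E'
from h import *
c,o=shot("wrist","w38")
f=c["frame"];cv2.imwrite("pics/w38z.png",cv2.resize(f[170:320,200:360],None,fx=4,fy=4,interpolation=cv2.INTER_CUBIC))
z0=o["tool_pos"]; print(z0,(proj(c,[z0-[0,0,49],[625.2,-100.4,57]],o)-[200,170])*4)
go(625.4,-101.4,122,0.1635)
E
```

```text
time: 53.02
tool_pos: [625.3, -103.5, 163.6]
tcp_rot: [2.039, 1.571, 0.629]
contact_force: [0.2, -0.9, -0.8]
grip_width: 23.2
[ 625.27335597 -103.52382478  163.57940542] [[324.31586956 268.47098415]
 [326.32500558 155.59316508]]
dx 4.16 dy 0.04 dz -0.19 spin -0.003 | jaw 0.161 q6 -0.45 t 53.1
```

View pics/w38z.png

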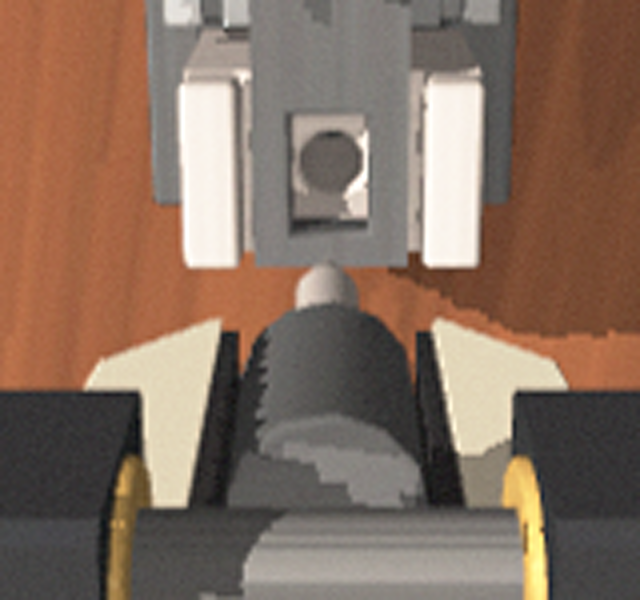

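```bash
python3 - <<'E'
from h import *
o=sensors.get_obs();c=capture("wrist")
print(ray(c,[[200+331/4,170+162/4]],57,o));go(625.9,-101.8,122,0.1635)
E
```

```text
[[ 626.4637525  -101.48321853   57.        ]]
dx 4.16 dy 0.07 dz -0.12 spin -0.002 | jaw 0.161 q6 -0.45 t 53.1
```

```bash
python3 -m crank '[{"dx":1,"dy":0.08,"dz":-0.14,"spin":0},{"dx":2.5,"dy":0.08,"dz":-0.14,"spin":0},{"dx":3.5,"dy":0.08,"dz":-0.14,"spin":0},{"dx":4.0,"dy":0.08,"dz":-0.14,"spin":0},{"dx":4.0,"dy":0.08,"dz":-0.14,"spin":0},{"dx":4.0,"dy":0.08,"dz":-0.14,"spin":0},{"dx":4.0,"dy":0.08,"dz":-0.14,"spin":0},{"dx":4.0,"dy":0.08,"dz":-0.14,"spin":0},{"dx":4.0,"dy":0.08,"dz":-0.14,"spin":0},{"dx":4.0,"dy":0.08,"dz":-0.14,"spin":0}]' 0
python3 - <<'E'
from h import *
c,o=shot("wrist","w39")
f=c["frame"];cv2.imwrite("pics/w39z.png",cv2.resize(f[170:320,200:360],None,fx=4,fy=4,interpolation=cv2.INTER_CUBIC))
z0=o["tool_pos"]; print(z0,(proj(c,[z0-[0,0,49],[626.4,-101.5,57],[*(z0[:2]),57]],o)-[200,170])*4)
go(625.9,-101.8,122,0.1635)
E
```

```text
time: 53.95
tool_pos: [626.3, -101.1, 124.0]
tcp_rot: [1.242, 1.57, -0.167]
contact_force: [-0.3, -1.3, -1.2]
grip_width: 23.1
[ 626.34184411 -101.1007023   124.02851854] [[324.07447807 268.37753359]
 [323.971496   234.5325089 ]
 [324.01038261 232.46901688]]
dx 0.19 dy -0.05 dz 0.07 spin -0.001 | jaw 0.162 q6 -0.44 t 54.0
```

View pics/w39z.png

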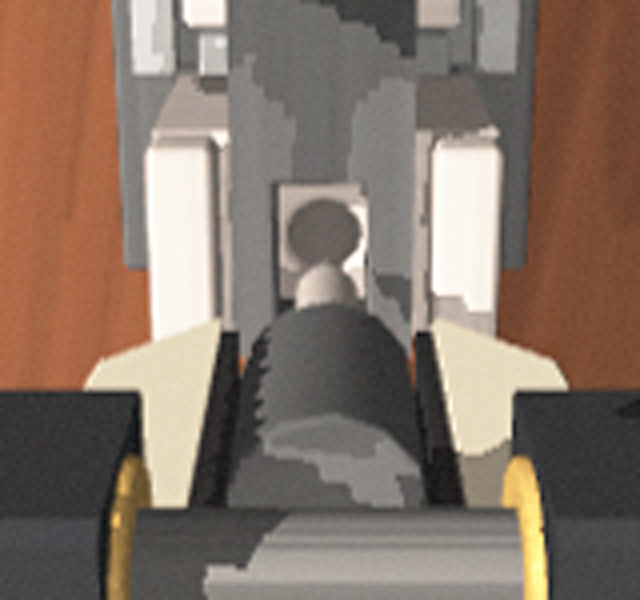

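```bash
python3 -m crank '[{"dx":0.5,"dy":-0.02,"dz":0.03,"spin":0},{"dx":1.0,"dy":-0.02,"dz":0.03,"spin":0},{"dx":1.5,"dy":-0.02,"dz":0.03,"spin":0},{"dx":1.5,"dy":-0.02,"dz":0.03,"spin":0},{"dx":1.5,"dy":-0.02,"dz":0.03,"spin":0},{"dx":1.5,"dy":-0.02,"dz":0.03,"spin":0},{"dx":1.5,"dy":-0.02,"dz":0.03,"spin":0}]' 0
python3 - <<'E'
from h import *
c,o=shot("wrist","w40")
f=c["frame"];cv2.imwrite("pics/w40z.png",cv2.resize(f[170:320,200:360],None,fx=4,fy=4,interpolation=cv2.INTER_CUBIC))
z0=o["tool_pos"]; print(z0,(proj(c,[z0-[0,0,49],[*(z0[:2]),57]],o)-[200,170])*4)
go(626.1,-101.4,75,0.1635)
E
```

```text
time: 54.58
tool_pos: [626.1, -101.4, 108.7]
tcp_rot: [1.381, 1.57, -0.027]
contact_force: [0.2, -0.5, -0.6]
grip_width: 23.4
[ 626.11809198 -101.41426151  108.67169064] [[324.21506567 268.4384438 ]
 [324.21092119 262.77146578]]
dx 3.37 dy -0.00 dz -0.00 spin -0.002 | jaw 0.162 q6 -0.44 t 54.6
```

View pics/w40z.png

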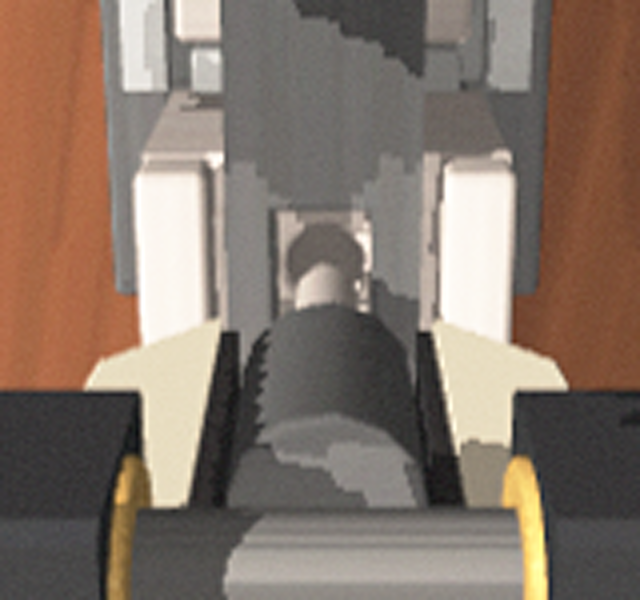

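```bash
python3 -m crank '[{"dx":0.4,"dy":0,"dz":0,"spin":0},{"dx":0.8,"dy":0,"dz":0,"spin":0},{"dx":1.2,"dy":0,"dz":0,"spin":0},{"dx":1.2,"dy":0,"dz":0,"spin":0},{"dx":1.2,"dy":0,"dz":0,"spin":0}]' 0
python3 -m crank '[{"dx":0.4,"dy":0,"dz":0,"spin":0},{"dx":0.8,"dy":0,"dz":0,"spin":0},{"dx":1.2,"dy":0,"dz":0,"spin":0},{"dx":1.2,"dy":0,"dz":0,"spin":0},{"dx":1.2,"dy":0,"dz":0,"spin":0}]' 0
python3 - <<'E'
from h import *
o=sensors.get_obs();go(626.1,-101.4,74.5,0.1635,o);print(o["contact_force"])
E
```

```text
time: 55.05
tool_pos: [625.7, -101.3, 96.0]
tcp_rot: [-2.104, 1.57, 2.77]
contact_force: [0.1, -0.5, -1.6]
grip_width: 23.6
time: 55.47
tool_pos: [625.7, -101.3, 84.0]
tcp_rot: [-2.138, 1.57, 2.737]
contact_force: [-0.2, 0.0, 0.3]
grip_width: 23.3
dx 0.95 dy 0.04 dz 0.02 spin -0.002 | jaw 0.162 q6 -0.44 t 55.5
[-0.23168297  0.00688322  0.30847427]
```

```bash
python3 -m crank '[{"dx":0.3,"dy":0.02,"dz":0,"spin":0},{"dx":0.6,"dy":0.02,"dz":0,"spin":0},{"dx":0.85,"dy":0.02,"dz":0,"spin":0},{"dx":0.95,"dy":0.02,"dz":0,"spin":0},{"dx":1.0,"dy":0.02,"dz":0,"spin":0},{"dx":1.0,"dy":0.02,"dz":0,"spin":0}]' 0
```

```text
time: 55.97
tool_pos: [626.2, -101.3, 74.5]
tcp_rot: [2.265, 1.571, 0.857]
contact_force: [-0.2, 0.0, -1.2]
grip_width: 23.4
```

```bash
python3 -m crank '[{"dx":0.1,"dy":0,"dz":0,"spin":0},{"dx":0.1,"dy":0,"dz":0,"spin":0},{"dx":0.1,"dy":0,"dz":0,"spin":0}]' 0
python3 -m crank '[{"dx":0,"dy":0,"dz":0,"spin":0},{"dx":0,"dy":0,"dz":0,"spin":0},{"dx":0,"dy":0,"dz":0,"spin":0},{"dx":0,"dy":0,"dz":0,"spin":0},{"dx":0,"dy":0,"dz":0,"spin":0},{"dx":-3,"dy":0,"dz":0,"spin":0},{"dx":-7,"dy":0,"dz":0,"spin":0},{"dx":-10,"dy":0,"dz":0,"spin":0},{"dx":-11,"dy":0,"dz":0,"spin":0},{"dx":-11,"dy":0,"dz":0,"spin":0}]' 55
python3 - <<'E'
from h import *
c,o=shot("wrist","w41");go(446,-308,185,0.1625)
c,o=shot("scene","s8");cv2.imwrite("pics/s8z.png",cv2.resize(c["frame"][150:310,100:400],None,fx=2.6,fy=2.6,interpolation=cv2.INTER_CUBIC))
E
```

```text
time: 56.22
tool_pos: [626.3, -101.4, 74.4]
tcp_rot: [1.167, 1.57, -0.242]
contact_force: [-1.8, 0.6, 4.7]
grip_width: 23.5
time: 57.05
tool_pos: [627.8, -101.8, 187.0]
tcp_rot: [1.145, 1.564, -0.264]
contact_force: [0.2, 0.1, 0.3]
grip_width: 50.6
dx -0.10 dy -21.15 dz 17.47 spin -0.000 | jaw 0.162 q6 -0.44 t 57.1
```

View pics/w41.png

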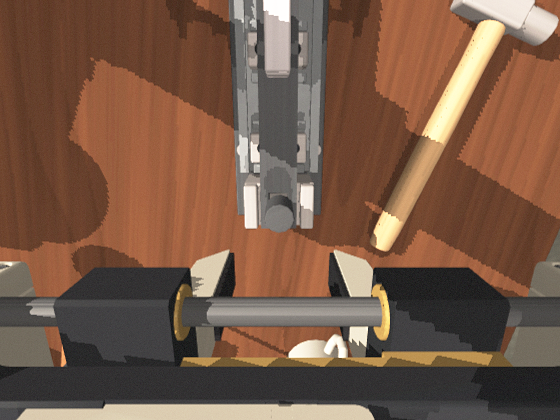

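View pics/s8z.png

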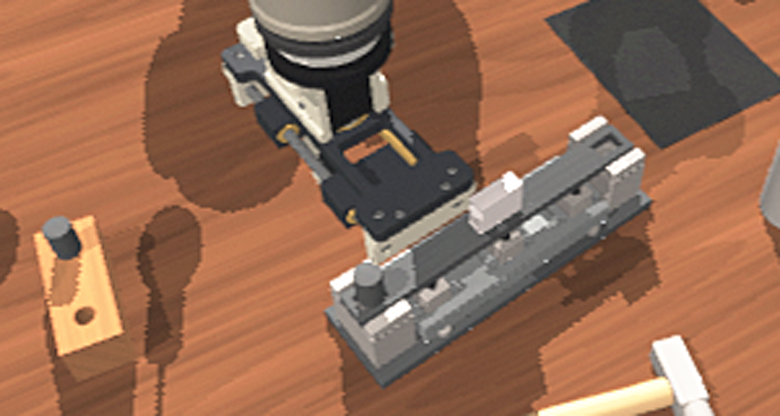

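```bash
python3 -m crank '[{"dx":0,"dy":-21.2,"dz":17.5,"spin":0},{"dx":0,"dy":-21.2,"dz":17.5,"spin":0},{"dx":0,"dy":-21.2,"dz":17.5,"spin":0},{"dx":0,"dy":-21.2,"dz":17.5,"spin":0},{"dx":0,"dy":-21.2,"dz":17.5,"spin":0},{"dx":0,"dy":-21.2,"dz":17.5,"spin":0},{"dx":0,"dy":-21.2,"dz":17.5,"spin":0},{"dx":0,"dy":-21.2,"dz":17.5,"spin":0},{"dx":0,"dy":-21.2,"dz":17.5,"spin":0},{"dx":0,"dy":-21.2,"dz":17.5,"spin":0},{"dx":0,"dy":-21.2,"dz":17.5,"spin":0},{"dx":0,"dy":-21.2,"dz":17.5,"spin":0}]' 55
python3 - <<'E'
from h import *
c,o=shot("wrist","w42")
cv2.imwrite("pics/w42z.png",cv2.resize(c["frame"][170:290,200:360],None,fx=4,fy=4,interpolation=cv2.INTER_CUBIC))
print(o["tool_pos"],(proj(c,[445.5,-308,80],o)-[200,170])*4)
E
```

```text
time: 58.15
tool_pos: [445.8, -307.1, 182.9]
tcp_rot: [-2.711, 1.57, 2.165]
contact_force: [0.4, -0.9, -0.3]
grip_width: 50.5
[ 445.81382166 -307.05960298  182.86749838] [[322.37028938 179.15069471]]
```

View pics/w42z.png

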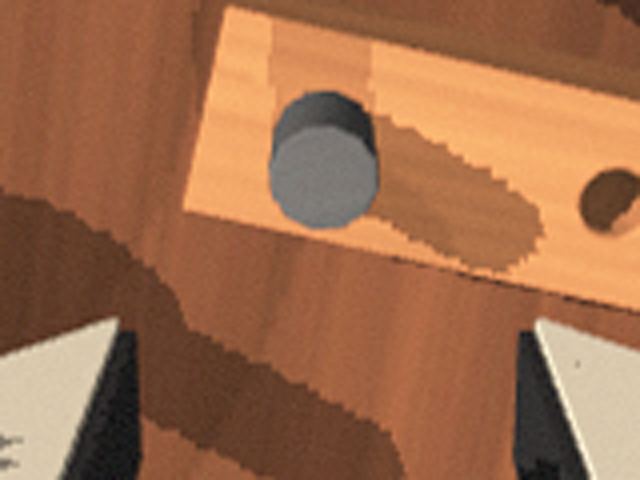

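```bash
python3 - <<'E'
from h import *
go(446,-307.6,56,0.1625)
E
```

```text
dx 12.71 dy 0.01 dz 0.06 spin 0.001 | jaw 0.164 q6 -0.91 t 58.2
```

```bash
python3 -m crank '[{"dx":3,"dy":0,"dz":0.05,"spin":0},{"dx":6,"dy":0,"dz":0.05,"spin":0},{"dx":9,"dy":0,"dz":0.05,"spin":0},{"dx":11,"dy":0,"dz":0.05,"spin":0},{"dx":12.3,"dy":0,"dz":0.05,"spin":0},{"dx":12.8,"dy":0,"dz":0.05,"spin":0},{"dx":12.8,"dy":0,"dz":0.05,"spin":0},{"dx":12.8,"dy":0,"dz":0.05,"spin":0},{"dx":12.8,"dy":0,"dz":0.05,"spin":0},{"dx":12.8,"dy":0,"dz":0.05,"spin":0}]' 55
python3 - <<'E'
from h import *
go(446,-307.6,54,0.1625)
E
```

```text
time: 59.03
tool_pos: [445.9, -309.1, 56.7]
tcp_rot: [0.709, 1.569, -0.699]
contact_force: [0.8, 0.9, 0.4]
grip_width: 50.7
dx 0.27 dy 0.03 dz -0.15 spin -0.000 | jaw 0.162 q6 -0.91 t 59.0
```

```bash
python3 -m crank '[{"dx":0.2,"dy":0.03,"dz":-0.14,"spin":0},{"dx":0.2,"dy":0.03,"dz":-0.14,"spin":0},{"dx":0.2,"dy":0.03,"dz":-0.14,"spin":0},{"dx":0.2,"dy":0.03,"dz":-0.14,"spin":0}]' 55
python3 -m crank '[{"dx":0,"dy":0,"dz":0,"spin":0},{"dx":0,"dy":0,"dz":0,"spin":0},{"dx":0,"dy":0,"dz":0,"spin":0},{"dx":0,"dy":0,"dz":0,"spin":0},{"dx":0,"dy":0,"dz":0,"spin":0},{"dx":0,"dy":0,"dz":0,"spin":0},{"dx":0,"dy":0,"dz":0,"spin":0},{"dx":0,"dy":0,"dz":0,"spin":0},{"dx":0,"dy":0,"dz":0,"spin":0}]' 0
python3 -m crank '[{"dx":-2,"dy":0,"dz":0,"spin":0},{"dx":-5,"dy":0,"dz":0,"spin":0},{"dx":-8,"dy":0,"dz":0,"spin":0},{"dx":-11,"dy":0,"dz":0,"spin":0},{"dx":-14,"dy":0,"dz":0,"spin":0},{"dx":-14,"dy":0,"dz":0,"spin":0},{"dx":-14,"dy":0,"dz":0,"spin":0}]' 0
python3 - <<'E'
from h import *
o=sensors.get_obs();go(583.6,152.3,190,0.1635)
c,o=shot("wrist","w43")
cv2.imwrite("pics/w43z.png",cv2.resize(c["frame"][170:320,200:360],None,fx=4,fy=4,interpolation=cv2.INTER_CUBIC))
c,_=shot("scene","s9")
E
```

```text
time: 59.37
tool_pos: [445.4, -307.3, 53.7]
tcp_rot: [1.005, 1.571, -0.404]
contact_force: [0.1, 0.4, 0.4]
grip_width: 50.2
time: 60.12
tool_pos: [445.3, -307.3, 53.5]
tcp_rot: [2.438, 1.571, 1.029]
contact_force: [-0.3, 0.1, 0.1]
grip_width: 23.1
time: 60.7
tool_pos: [445.9, -307.8, 195.2]
tcp_rot: [0.69, 1.567, -0.719]
contact_force: [0.9, 0.7, -1.0]
grip_width: 23.4
dx 0.44 dy 21.01 dz -43.19 spin -0.001 | jaw 0.162 q6 -0.91 t 60.7
```

View pics/w43z.png

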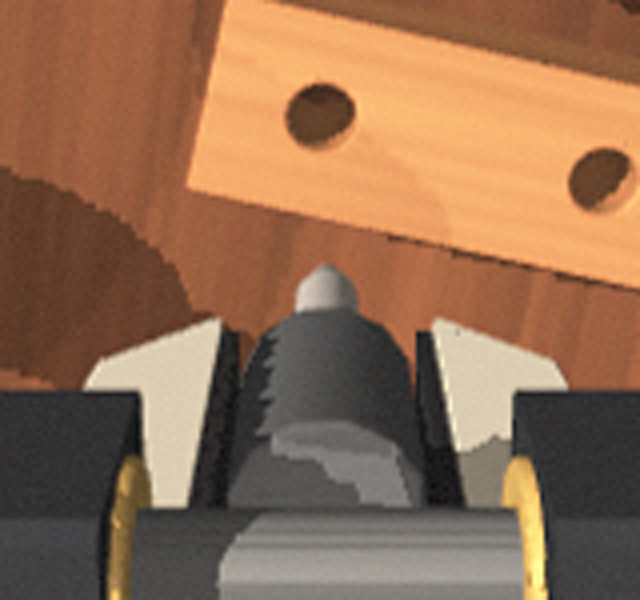

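View pics/s9.png

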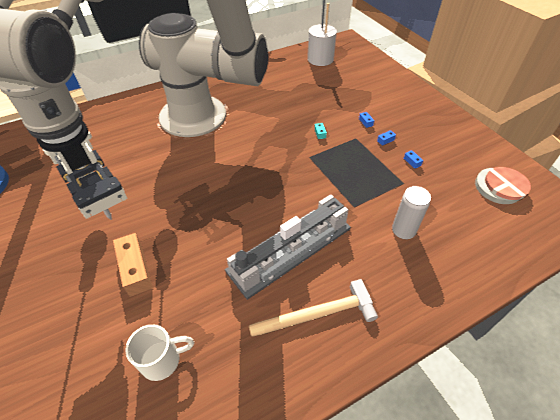

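```bash
python3 -m crank '[{"dx":0.4,"dy":21,"dz":-43.3,"spin":0},{"dx":0.4,"dy":21,"dz":-43.3,"spin":0},{"dx":0.4,"dy":21,"dz":-43.3,"spin":0},{"dx":0.4,"dy":21,"dz":-43.3,"spin":0},{"dx":0.4,"dy":21,"dz":-43.3,"spin":0},{"dx":0.4,"dy":21,"dz":-43.3,"spin":0},{"dx":0.4,"dy":21,"dz":-43.3,"spin":0},{"dx":0.4,"dy":21,"dz":-43.3,"spin":0},{"dx":0.4,"dy":21,"dz":-43.3,"spin":0},{"dx":0.4,"dy":21,"dz":-43.3,"spin":0},{"dx":0.4,"dy":21,"dz":-43.3,"spin":0},{"dx":0.4,"dy":21,"dz":-43.3,"spin":0},{"dx":0.4,"dy":21,"dz":-43.3,"spin":0},{"dx":0.4,"dy":21,"dz":-43.3,"spin":0},{"dx":0.4,"dy":21,"dz":-43.3,"spin":0},{"dx":0.4,"dy":21,"dz":-43.3,"spin":0},{"dx":0.4,"dy":21,"dz":-43.3,"spin":0}]' 0
python3 - <<'E'
from h import *
go(583.8,155.1,124,0.1635)
E
```

```text
time: 62.22
tool_pos: [582.5, 152.5, 189.3]
tcp_rot: [-1.427, 1.57, -2.838]
contact_force: [0.1, 0.1, -0.4]
grip_width: 23.2
dx 6.53 dy 0.17 dz -0.24 spin -0.003 | jaw 0.160 q6 -0.03 t 62.2
```

```bash
python3 -m crank '[{"dx":1.5,"dy":0.15,"dz":-0.2,"spin":-0.002},{"dx":3,"dy":0.15,"dz":-0.2,"spin":-0.002},{"dx":4.5,"dy":0.15,"dz":-0.2,"spin":-0.002},{"dx":5.5,"dy":0.15,"dz":-0.2,"spin":-0.002},{"dx":6,"dy":0.15,"dz":-0.2,"spin":-0.002},{"dx":6,"dy":0.15,"dz":-0.2,"spin":-0.002},{"dx":6,"dy":0.15,"dz":-0.2,"spin":-0.002},{"dx":6,"dy":0.15,"dz":-0.2,"spin":-0.002},{"dx":6,"dy":0.15,"dz":-0.2,"spin":-0.002}]' 0
python3 - <<'E'
from h import *
c,o=shot("wrist","w44")
f=c["frame"];cv2.imwrite("pics/w44z.png",cv2.resize(f[170:320,200:360],None,fx=4,fy=4,interpolation=cv2.INTER_CUBIC))
z0=o["tool_pos"]; print(z0,(proj(c,[z0-[0,0,49],[*(z0[:2]),57]],o)-[200,170])*4)
go(583.8,155.1,109,0.1635)
E
```

```text
time: 62.97
tool_pos: [584.4, 156.1, 130.5]
tcp_rot: [1.595, 1.569, 0.188]
contact_force: [-0.0, 0.6, -0.8]
grip_width: 23.3
[584.40212078 156.12976251 130.49163203] [[323.81352028 268.47021363]
 [323.64154858 220.9522703 ]]
dx 2.14 dy -0.07 dz 0.10 spin 0.001 | jaw 0.164 q6 -0.03 t 63.0
```

View pics/w44z.png

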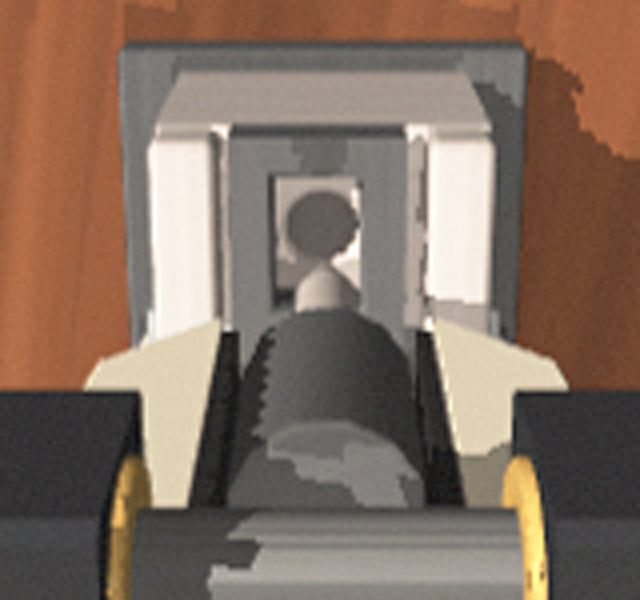

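```bash
python3 -m crank '[{"dx":0.7,"dy":-0.06,"dz":0.09,"spin":0},{"dx":1.4,"dy":-0.06,"dz":0.09,"spin":0},{"dx":2.1,"dy":-0.06,"dz":0.09,"spin":0},{"dx":2.1,"dy":-0.06,"dz":0.09,"spin":0},{"dx":2.1,"dy":-0.06,"dz":0.09,"spin":0},{"dx":2.1,"dy":-0.06,"dz":0.09,"spin":0},{"dx":2.1,"dy":-0.06,"dz":0.09,"spin":0}]' 0
python3 - <<'E'
from h import *
c,o=shot("wrist","w45")
f=c["frame"];cv2.imwrite("pics/w45z.png",cv2.resize(f[170:320,200:360],None,fx=4,fy=4,interpolation=cv2.INTER_CUBIC))
go(583.8,155.1,85,0.1635)
E
```

```text
time: 63.6
tool_pos: [583.6, 155.2, 108.7]
tcp_rot: [1.699, 1.57, 0.293]
contact_force: [-0.7, -0.2, -0.8]
grip_width: 23.4
dx 2.38 dy 0.01 dz 0.01 spin 0.001 | jaw 0.164 q6 -0.03 t 63.6
```

View pics/w45z.png

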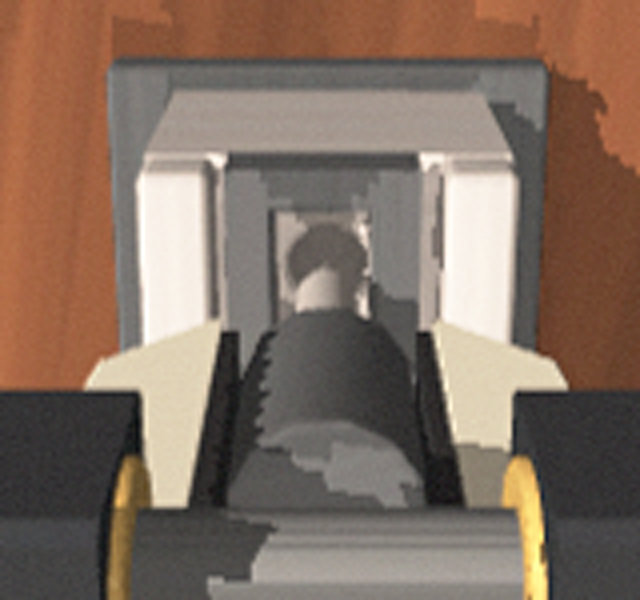

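Same alignment as the first pin. Insert.

```bash
python3 -m crank '[{"dx":0.4,"dy":0.01,"dz":0,"spin":0},{"dx":0.8,"dy":0.01,"dz":0,"spin":0},{"dx":1.2,"dy":0.01,"dz":0,"spin":0},{"dx":1.2,"dy":0.01,"dz":0,"spin":0},{"dx":1.2,"dy":0.01,"dz":0,"spin":0}]' 0
python3 -m crank '[{"dx":0.4,"dy":0,"dz":0,"spin":0},{"dx":0.8,"dy":0,"dz":0,"spin":0},{"dx":1.2,"dy":0,"dz":0,"spin":0},{"dx":1.2,"dy":0,"dz":0,"spin":0},{"dx":1.2,"dy":0,"dz":0,"spin":0}]' 0
python3 - <<'E'
from h import *
o=sensors.get_obs();go(583.8,155.1,74.5,0.1635,o);print(o["contact_force"])
E
```

```text
time: 64.07
tool_pos: [583.2, 155.1, 96.0]
tcp_rot: [-1.711, 1.57, -3.118]
contact_force: [-0.8, 0.6, 0.2]
grip_width: 23.5
time: 64.48
tool_pos: [583.3, 155.1, 84.1]
tcp_rot: [-1.677, 1.57, -3.084]
contact_force: [0.1, -0.1, -1.4]
grip_width: 23.3
dx 0.96 dy 0.05 dz 0.01 spin 0.001 | jaw 0.164 q6 -0.03 t 64.5
[ 0.12409034 -0.10270654 -1.36142046]
```

```bash
python3 -m crank '[{"dx":0.3,"dy":0.03,"dz":0,"spin":0},{"dx":0.6,"dy":0.03,"dz":0,"spin":0},{"dx":0.85,"dy":0.03,"dz":0,"spin":0},{"dx":1.0,"dy":0.03,"dz":0,"spin":0},{"dx":1.05,"dy":0.03,"dz":0,"spin":0},{"dx":1.05,"dy":0.03,"dz":0,"spin":0},{"dx":1.05,"dy":0.03,"dz":0,"spin":0}]' 0
python3 -m crank '[{"dx":0,"dy":0,"dz":0,"spin":0},{"dx":0,"dy":0,"dz":0,"spin":0},{"dx":0,"dy":0,"dz":0,"spin":0},{"dx":0,"dy":0,"dz":0,"spin":0},{"dx":0,"dy":0,"dz":0,"spin":0},{"dx":-3,"dy":0,"dz":0,"spin":0},{"dx":-7,"dy":0,"dz":0,"spin":0},{"dx":-11,"dy":0,"dz":0,"spin":0},{"dx":-14,"dy":0,"dz":0,"spin":0},{"dx":-14,"dy":0,"dz":0,"spin":0},{"dx":-14,"dy":0,"dz":-8,"spin":0},{"dx":-14,"dy":-5,"dz":-10,"spin":0},{"dx":-14,"dy":-10,"dz":-10,"spin":0},{"dx":-14,"dy":-15,"dz":-10,"spin":0},{"dx":-14,"dy":-15,"dz":-10,"spin":0}]' 55
python3 - <<'E'
from h import *
c,o=shot("wrist","w46")
c,o=shot("scene","s10");cv2.imwrite("pics/s10z.png",cv2.resize(c["frame"][150:310,100:400],None,fx=2.6,fy=2.6,interpolation=cv2.INTER_CUBIC))
c,o=shot("top","t10");cv2.imwrite("pics/t10z.png",cv2.resize(c["frame"][120:300,120:400],None,fx=2.8,fy=2.8,interpolation=cv2.INTER_CUBIC))
E
```

```text
time: 65.07
tool_pos: [583.7, 155.2, 74.4]
tcp_rot: [-1.628, 1.571, -3.034]
contact_force: [-1.1, 0.6, 3.5]
grip_width: 22.8
time: 66.32
tool_pos: [418.6, 229.7, 213.0]
tcp_rot: [-1.55, 1.57, -2.956]
contact_force: [-0.6, 1.4, 0.4]
grip_width: 50.3
```

View pics/s10z.png

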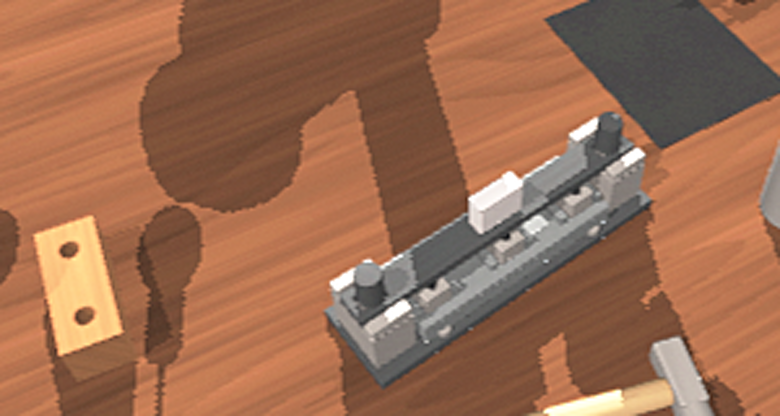

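View pics/t10z.png

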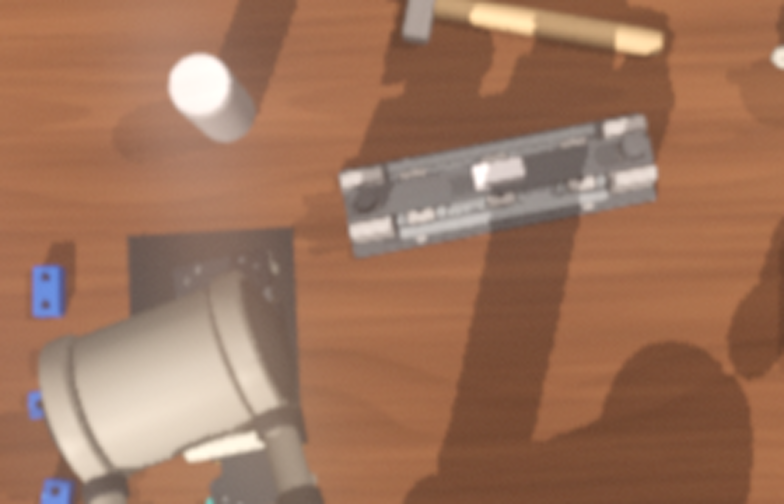

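```bash
python3 -c "
from plant import bot,sensors
print(bot.close_job(), sensors.get_obs()['time'])"
```

```text
the job is handed in; nothing more can be done
the job is handed in; nothing more can be done
```

The fixture is ready and handed in at about 66 s. Three blanks were on the mat, and they now lie in the +80, 0 and −80 mm nests. The keeper bar lies in both saddles, and a lock pin is down through each end.

- **Bar shifted:** after I first laid it, the bar had slid about 11 mm along its saddles before any pin went in, probably the expected knock. I put the pin I was holding back in its block, re-laid the bar, then placed both pins.
- **Missed grasp:** on the second blank I lifted before the fingers had closed. It stayed where it was on the mat, and I picked it up on the next try.
- **Last checks:** before each pin went in, the wrist pictures showed the slot and pin tip over the post hole. Each pin then went down freely and met light resistance (about 4 to 5 N) at head-on-bar height. The final scene and top pictures show the bar in both saddles, both heads on it, and the blanks in their nests. No bystander or look-alike seems to have moved, though the last top picture has the arm over two of the blue ones and most of the turquoise one.
- **Disagreement:** the wrist and top cameras differed by 3 to 4 mm in y. I used a value in between and lined up each fit in the wrist view.

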